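Hang the caddy on the bench cleat rail

ROBOT

A 6-joint arm with a two-finger parallel gripper is mounted at the origin on a cart in front of the work surface, level with it; the furniture and walls round the work are solid. World frame = base frame: x ahead of the robot, y to its left, z up, the work surface at z = 0. Lengths are in m, angles in rad, forces in N, time in s.
With the tool pointing down it reaches from about 0.425 to 0.95 m from the base axis. Payload 3.5 kg.
Tool frame: the origin (TCP) lies at the very end of the fingers, on their centre line; the grasp point (between the pads) lies 19 mm behind it; z points along the fingers, y is the direction in which the jaws open and shut (so a half turn about z gives the same grasp; the last joint's range is limited). The gripper opens to 85 mm and grips with 20 to 120 N. Pads are 22 mm wide; open, the fingers measure 114 mm over their backs; the gripper's body (76 mm by 85 mm) begins 54 mm behind the grasp point. The pads swing forward as they close: fully open they stand 13 mm farther back than shut.
Start: joints at [1.138, 0.286, 1.577, -0, 1.279, -0.15], TCP at [0.188, 0.648, 0.231] pointing down, gripper open.
Joint ranges: [-2.77, 2.77], [-0.9, 2.22], [0.21, 2.48], [-1.53, 4.67], [0.24, 2.81], [-2.84, 2.84]. Speed limits (rad/s): [2.79, 2.79, 3.14, 3.14, 3.14, 3.14].

INTERFACE

Orientations are given as a unit quaternion [x, y, z, w].
In Python, from plant import ctrl, imaging gives the robot as it stands.
- The arm moves only by the shell command python3 -m creep 'ROWS' [OPENING] [FORCE]. ROWS is JSON, one flat list of numbers, 4 for each row, row after row: the shift along the tool's x, y, z in units of 25 mm (1.0 is 25 mm), then the turn about the tool's z in units of 5 degrees (1.0 is 5 degrees). A call has 1 to 20 rows; each row is the pose to reach, as a shift and turn from the pose commanded when the call began, along the tool's axes at that moment; what a row does not reach only later rows make up. A row lasts 1/12 s, in which the tool goes at most 41.7 mm and 7.16 degrees, less where a joint would pass 70% of its speed; a pose out of reach is approached as far as the arm can. A call with a gripper value outside its range is refused whole. OPENING is the closure in counts, from 0 (fully open) to 255 (shut), set as the call begins (- or left out, the last holds). The fingers move at their own pace and stop on an object; FORCE is the grip in N (left out, the last holds). Time passes only in rows, so rows that repeat a pose let the fingers close. It gives the time, the measured TCP pose, the force and the opening at its end, in the units of the state.
- ctrl.get_state(): the state, without advancing time (a new reading comes with each control period).
- imaging.read_camera(name): name is "scene" or "top" or "wrist"; returns the picture (420x560x3 uint8, red, green, blue); there is no depth.
- imaging.camera_info(name): a dict with "intrinsics" (3x3 intrinsics, pixels), "origin" and "attitude" of the camera in the world. Camera axes: x right, y down, z forward; pixel columns grow to the right and rows downward; lengths in m; the calibration is good to about 2 mm. A picture is of the moment at which its call begins: read the wrist's pose just before it. camera_info takes no time and is no camera call; for the wrist camera it gives the pose at the moment of the call.
- ctrl.sign_off(): hands the job in, once; it reports no verdict.
Trained networks look in the newest picture that a camera, given by its name, has taken for a name from the list of things; names that differ only in an ending like _2 or _b are one class to them, and where a whole thing is asked for, a point or a joint stands for the part that bears it (a point fixed in the world has none). Each returns a list of dicts, best first, with "p" (0 to 1); they miss things now and then, are a little off and sometimes report something else, mostly with a low value. They report only what shows in the picture. A call takes as long as a camera call. They do not tell look-alikes from the thing itself.
- imaging.silhouettes(camera, name): "mask" (420x560 bool, what is visible of it) and "uv" ([column, row] in pixels, amid what is visible of it).
The state is a dict: "time": time; "qpos": joint angles; "dq": joint speeds; "joint_efforts": joint torques, N m; "eef_pos": TCP position; "tcp_rot": TCP orientation; "contact_force": force on the tool from outside, world axes, zero at the start; "wrist_torque": the same for the moment, N m; "opening": opening from 0.0 (shut) to 1.0 (fully open).
Only numpy, scipy, OpenCV 4.12 (cv2) and the standard library are available. Lean on these libraries where they do the work, as an engineer would, in place of code of your own. Each camera call takes 0.05 s, during which the arm holds its last target.

TASK

Hang the orange caddy on the cleat rail of the white stand: tip its front up so that the bent steel strip on its back goes down into the slot behind the blue cleat, swing it level and let it down until it is fully home, level and roughly in the middle of the rail, then let go. Work gently: never push the caddy or the gripper hard against the rail, and do not disturb the slide packet, the violet bottle or the red-lidded cup.

Things in the scene. Friction and masses are not known exactly. Their poses are not given: they have to be found in the camera images.
- board: Fixed white cleat stand on the bench, 240 wide, foot x -30 to 60 mm, 72 tall. Origin: on the bench, middle, below the rail's back face; x away from the robot, y along the rail, z up; u = -x in mm. Two posts carry the 220 long cleat rail, clamped: its top edge is 125 to 215 mm above the bench, NOT reported, find it by touch or sight; v = mm above that edge. Nothing stands higher than v = 12.
- slot_line (a point): Point on the bench, u = 22.75, straight below the middle of the rail's slot; axes as the board's. Rail section: back plate u 0-5, v -50 to 12; retaining nose u 5-18, v -10 to 0, front edges rounded r 3; open slot u 18-27.5; below the nose the slot widens back to u 5 and goes down to v -44. The rail is rigid and does not slip.
- cleat_line (a point): Point on the bench, u = 31.5, straight below the middle of the blue cleat bar; axes as the board's. The bar: u 27.5-35.5, v -50 to 0, top rounded r 4. Nose and bar have the same top height v = 0, so touching either from above, say with the end of the caddy's lip, tells the rail's height.
- caddy: Loose orange plastic caddy, 0.2 to 0.35 kg; tray 64 (x) by 110 (y). Origin: centre of its underside; x to its back, z up. Side walls 38 high, front 32, back 57; back face at x 32, rubber feet low on it to x 34.5. Steel strip on its back, 90 wide, 4 thick: bridge x 28-48, z 52-57; leg x 44-48 down to the bend. Home: origin at v = -52, u 68-72, bridge resting on the cleat.
- caddy_bend (a point): Bend of the strip, at (46, 0, 37) mm in the caddy's frame, axes as the caddy's. Going in keep the bend at u about 24 as it sinks: front up 42 degrees (top leaning away from the robot) until it is at v = -1.5, then level steadily to 8 degrees at v = -10, level at -14; home at v = -15.
- caddy_lip (a point): End of the strip's lip, at (58, 0, 27) mm in the caddy's frame: from the bend the lip runs 16 mm, kicked back 50 degrees from straight down. It hooks below the nose, so a level caddy cannot go on or come off; with the front up 25 to 50 degrees the lip passes straight down the slot.
- caddy_grip (a point): Middle of the caddy's upright centre grip, where to hold it, at (-8, 0, 78) mm in the caddy's frame, axes as the caddy's. The grip is 14 thick (squeeze along y), x -30 to 14, up to z 98, free above z 60.
- slide_packet: Loose carton of glass slides, 33 x 82 x 30 high, white and green, on the bench in front of the stand. Origin: centre of its underside. Leave alone.
- violet_bottle: Loose violet dropper bottle, 37 diameter, 98 high, at the right end of the stand. Origin: centre of its underside. Leave alone.
- red_cup: Loose specimen cup with red lid, 61 diameter, 70 high, on the bench in front and to the right. Origin: centre of its underside. Leave alone.
Mind the look-alikes: they are no part of the job. There is more than one size of the caddy; the one meant has the size given above.

How it is judged:
By the outcome, as a careful person would: the job done as asked, in the order asked, and still so for the second after the job is handed in, with the robot touching nothing.
It also fails if it takes over 69 s, if anything falls off the work surface, if the arm or the gripper's body presses on something with over 40 N, if the wrist force passes 120 N, or if a joint passes its speed limit or range.

## Working session

There is one attempt and no reset: what is moved stays moved. The work goes in short steps, Python scripts to look and compute and a shell command to move; the robot and the scene stay as the last step left them, time stands still between calls to the robot, and variables do not carry over. Pictures are saved under pics/ and viewed, and the job is handed in when it is done.

```bash
ls; mkdir -p pics
python3 - <<'E'
from plant import ctrl, imaging
import cv2
s=ctrl.get_state()
for k,v in s.items(): print(k,v)
for n in ("scene","top","wrist"):
    im=imaging.read_camera(n); cv2.imwrite(f"pics/{n}0.png",im[:,:,::-1])
    print(n,imaging.camera_info(n))
E
```

```text
pics
time 0.0
qpos [ 1.13798133e+00  2.87200305e-01  1.57819590e+00  2.48754250e-06
  1.27860861e+00 -1.50020916e-01]
dq [ 0.00053274 -0.00089397 -0.0014435  -0.00069098 -0.00103701  0.0001905 ]
joint_efforts [-3.13155106e-04 -4.05996358e+01 -2.92613804e+01 -1.73306858e-04
  5.98330764e-03 -1.51523466e-06]
eef_pos [0.18805333 0.64758039 0.22991386]
tcp_rot [ 1.40926605e-01  9.90019312e-01 -1.15488832e-03 -3.47660638e-04]
contact_force [-0.37404545  0.41032885 -0.69524717]
wrist_torque [ 0.01841892 -0.00427127  0.00250708]
opening 1.0000854600709228
scene {'intrinsics': array([[449.08951277,   0.        , 279.38038716],
       [  0.        , 449.08951277, 209.35982795],
       [  0.        ,   0.        ,   1.        ]]), 'origin': array([-0.1988725 , -0.67080517,  0.61627068]), 'attitude': array([ 0.78466369, -0.36839152,  0.20935513, -0.45250526])}
top {'intrinsics': array([[536.35711325,   0.        , 282.25769995],
       [  0.        , 536.35711325, 210.75562617],
       [  0.        ,   0.        ,   1.        ]]), 'origin': array([0.15372328, 0.14451956, 1.22016291]), 'attitude': array([-0.49246895,  0.85082796, -0.15758323,  0.09345391])}
wrist {'intrinsics': array([[341.07450727,   0.        , 273.06557047],
       [  0.        , 341.07450727, 207.07764899],
       [  0.        ,   0.        ,   1.        ]]), 'origin': array([0.12554008, 0.66867955, 0.37410349]), 'attitude': array([0.79278587, 0.59517417, 0.07826864, 0.10550967])}
```

View pics/scene0.png

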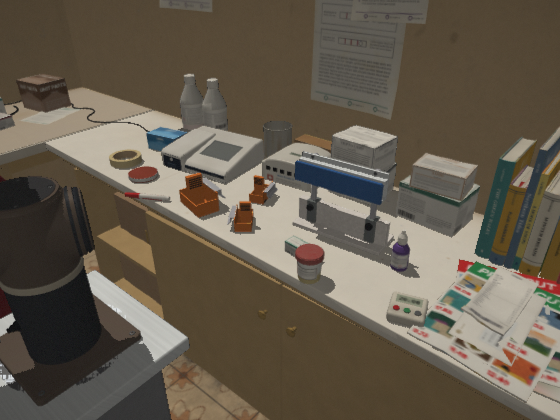

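View pics/top0.png

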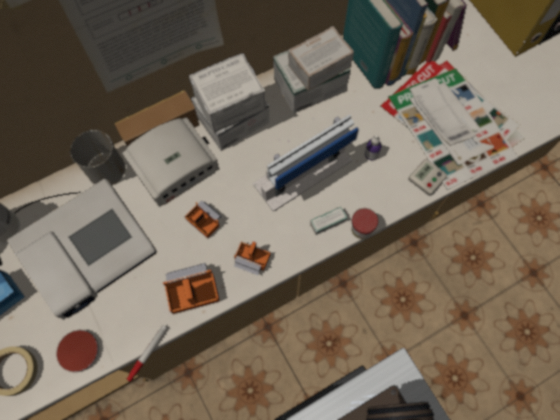

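View pics/wrist0.png

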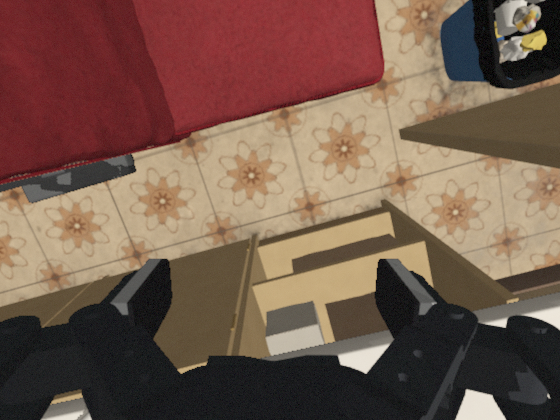

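```bash
cat > h.py <<'E'
import numpy as np, cv2
from scipy.spatial.transform import Rotation as R
from plant import ctrl, imaging
def cam(n):
    i=imaging.camera_info(n); return np.array(i['intrinsics']),np.array(i['origin']),R.from_quat(i['attitude']).as_matrix()
def back(n,uv,z,c=None):
    K,o,A=c or cam(n); d=A@np.linalg.solve(K,[uv[0],uv[1],1.]); return o+d*(z-o[2])/d[2]
def proj(n,P,c=None):
    K,o,A=c or cam(n); P=np.atleast_2d(P); q=(P-o)@A@K.T; return q[:,:2]/q[:,2:]
def tri(obs):
    A=[];b=[]
    for c,uv in obs:
        K,o,Rm=c; d=Rm@np.linalg.solve(K,[uv[0],uv[1],1.]); d/=np.linalg.norm(d)
        M=np.eye(3)-np.outer(d,d); A.append(M); b.append(M@o)
    A=np.vstack(A); b=np.hstack(b); x=np.linalg.lstsq(A,b,rcond=None)[0]; return x, np.linalg.norm(A@x-b)
E
python3 - <<'E'
from h import *
ct=cam('top');cs=cam('scene')
print(R.from_quat(ctrl.get_state()['tcp_rot']).as_matrix().round(3))
for n in ['caddy','board','slide_packet','violet_bottle','red_cup','caddy_grip']:
  for c,C in (('top',ct),('scene',cs)):
    for d in imaging.silhouettes(c,n):
        m=d['mask'];r=cv2.minAreaRect(np.argwhere(m)[:,::-1].astype(np.float32))
        print(n,c,round(d['p'],2),np.round(d['uv']),m.sum(),np.round(back(c,d['uv'],0.02,C),3),np.round(r[1]))
for c,x0,x1,y0,y1 in (('top',150,270,190,320),('top',240,400,110,250),('scene',160,290,160,240),('scene',280,430,140,290)):
    im=imaging.read_camera(c)[y0:y1,x0:x1,::-1]
    k=4 if im.shape[1]<135 else 3.7
    cv2.imwrite(f'pics/crop_{c}_{x0}.png',cv2.resize(im,None,fx=k,fy=k,interpolation=cv2.INTER_CUBIC))
E
```

```text
[[-0.96   0.279 -0.001]
 [ 0.279  0.96  -0.002]
 [ 0.    -0.002 -1.   ]]
caddy top 0.79 [201. 220.] 772 [0.634 0.098 0.02 ] [32. 27.]
caddy top 0.73 [191. 288.] 2032 [0.497 0.192 0.02 ] [43. 51.]
caddy top 0.57 [251. 254.] 838 [0.501 0.035 0.02 ] [33. 30.]
caddy scene 0.97 [240. 217.] 569 [0.493 0.041 0.02 ] [30. 23.]
caddy scene 0.75 [200. 196.] 1236 [0.504 0.207 0.02 ] [44. 36.]
caddy scene 0.64 [260. 191.] 466 [0.633 0.098 0.02 ] [24. 26.]
board top 0.89 [307. 164.] 4557 [ 0.636 -0.196  0.02 ] [ 48. 119.]
board scene 0.73 [338. 206.] 6192 [ 0.702 -0.121  0.02 ] [112.  82.]
slide_packet top 0.57 [327. 218.] 599 [ 0.488 -0.165  0.02 ] [17. 37.]
slide_packet scene 0.83 [292. 243.] 244 [ 0.485 -0.135  0.02 ] [16. 19.]
violet_bottle top 0.66 [372. 150.] 327 [ 0.587 -0.358  0.02 ] [15. 27.]
violet_bottle scene 0.68 [400. 255.] 566 [ 0.601 -0.351  0.02 ] [17. 42.]
red_cup top 0.85 [365. 222.] 650 [ 0.436 -0.238  0.02 ] [30. 26.]
red_cup scene 0.61 [308. 262.] 927 [ 0.449 -0.207  0.02 ] [39. 27.]
caddy_grip top 0.88 [205. 218.] 834 [0.634 0.087 0.02 ] [33. 28.]
caddy_grip top 0.71 [188. 288.] 2053 [0.502 0.197 0.02 ] [42. 51.]
caddy_grip top 0.65 [246. 258.] 829 [0.499 0.049 0.02 ] [33. 30.]
caddy_grip scene 0.9 [261. 194.] 493 [0.618 0.083 0.02 ] [25. 27.]
caddy_grip scene 0.89 [240. 214.] 552 [0.502 0.051 0.02 ] [30. 22.]
caddy_grip scene 0.85 [200. 195.] 1291 [0.507 0.21  0.02 ] [45. 36.]
caddy_grip scene 0.35 [307. 261.] 939 [ 0.452 -0.204  0.02 ] [39. 28.]
```

View pics/crop_top_150.png

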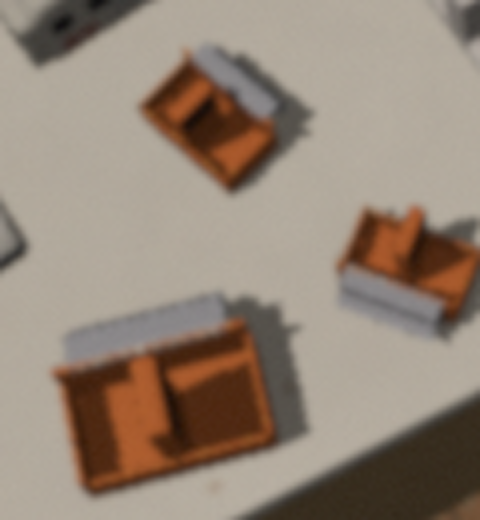

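View pics/crop_top_240.png

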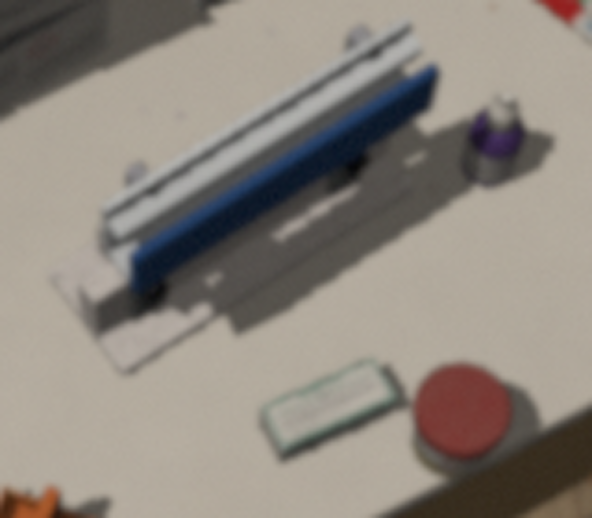

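View pics/crop_scene_160.png

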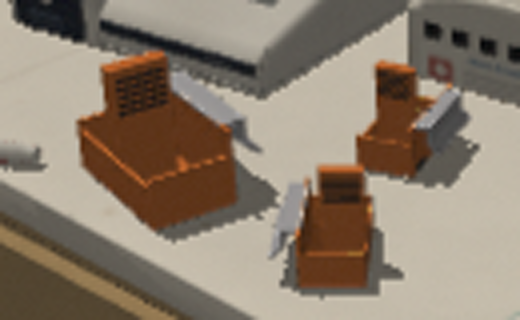

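View pics/crop_scene_280.png

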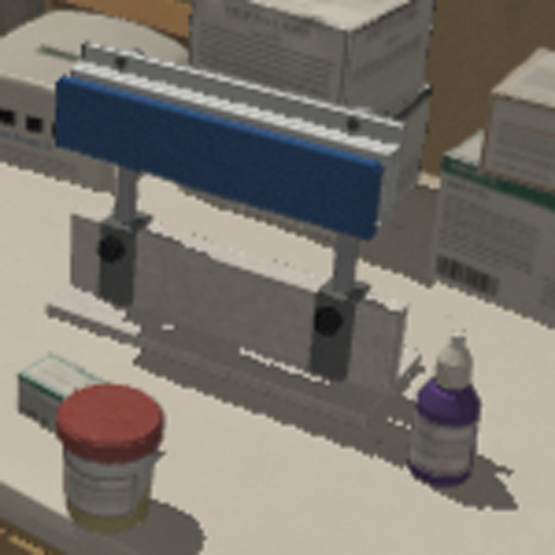

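```bash
cat > fit.py <<'E'
from h import *
from scipy.optimize import minimize
S=4
def box(x0,x1,y0,y1,z0,z1): return np.array([[x,y,z] for x in (x0,x1) for y in (y0,y1) for z in (z0,z1)])/1000.
def hullmask(parts,c,shape=(420,560)):
    m=np.zeros((shape[0]*S,shape[1]*S),np.uint8)
    for p in parts:
        q=proj('',p,c); h=cv2.convexHull((q*S+ (S-1)/2).astype(np.float32)).round().astype(np.int32); cv2.fillConvexPoly(m,h,255)
    return cv2.resize(m,(shape[1],shape[0]),interpolation=cv2.INTER_AREA).astype(float)/255
def Tz(p,yaw,t): 
    c,s=np.cos(yaw),np.sin(yaw); return p@np.array([[c,s,0],[-s,c,0],[0,0,1]])+t
# board: local x away, u=-x
def bar(P): x,y,yaw,h=P; return [Tz(box(-35.5,-27.5,-110,110,-50,0),yaw,[x,y,h])]
def caddy_orange(P): x,y,yaw=P[:3]; return [Tz(b,yaw,[x,y,0.]) for b in (np.vstack([box(-32,32,-55,55,0,32),box(-30,32,-55,55,0,38)]),box(28.,32,-55,55,0,57),box(-30,14,-7,7,0,98))]
def blue(im):
    h=cv2.cvtColor(im,cv2.COLOR_RGB2HSV); return ((h[...,0]>100)&(h[...,0]<125)&(h[...,1]>110)&(h[...,2]>35)).astype(float)
def orange(im):
    h=cv2.cvtColor(im,cv2.COLOR_RGB2HSV); return ((h[...,0]>2)&(h[...,0]<16)&(h[...,1]>170)&(h[...,2]>40)).astype(float)
def win(m,x0,x1,y0,y1): r=np.zeros_like(m); r[y0:y1,x0:x1]=m[y0:y1,x0:x1]; return r
def fit(model,P0,obs,step):
    def f(P):
        e=0
        for c,m in obs: e+=np.abs(hullmask(model(P),c)-m).sum()/m.sum()
        return e
    best=None
    P0=np.array(P0,float); step=np.array(step)
    for k in range(3):
        sim=np.vstack([P0]+[P0+step*np.eye(len(P0))[i] for i in range(len(P0))])
        r=minimize(f,P0,method='Nelder-Mead',options=dict(initial_simplex=sim,xatol=1e-5,fatol=1e-5,maxiter=400)); P0=r.x; step=step*0.4*(-1)
    return r.x,r.fun
E
python3 - <<'E'
from fit import *
ct=cam('top');cs=cam('scene')
it=imaging.read_camera('top'); isc=imaging.read_camera('scene')
bt=win(blue(it),260,365,115,190); bs=win(blue(isc),285,395,150,215)
print(bt.sum(),bs.sum())
Pb,e=fit(bar,[0.66,-0.2,np.deg2rad(-10),0.17],[(ct,bt),(cs,bs)],[.03,.03,.15,.03]); print('board',Pb,np.rad2deg(Pb[2]),e)
for o in ((ct,bt),(cs,bs)): print('single',fit(bar,Pb,[o],[.01,.01,.05,.01]))
ot=win(orange(it),155,225,255,320); os_=win(orange(isc),175,222,170,220)
print(ot.sum(),os_.sum())
for y in (20,):
  Pc,e=fit(caddy_orange,[0.5,0.2,np.deg2rad(y)-.4],[(ct,ot),(cs,os_)],[.02,.02,.15]); print('caddy',Pc,np.rad2deg(Pc[2]),e)
for o in ((ct,ot),(cs,os_)): print('single',fit(caddy_orange,Pc,[o],[.01,.01,.05]))
np.savez('p.npz',b=Pb,c=Pc)
for nm,im,c in (('top',it,ct),('scene',isc,cs)):
    k=3
    x0,y0,x1,y1=(150,110,410,330) if nm=='top' else (170,130,430,300)
    big=cv2.resize(im[y0:y1,x0:x1,::-1],None,fx=k,fy=k,interpolation=cv2.INTER_CUBIC)
    for part in bar(Pb)+caddy_orange(Pc):
        q=(proj('',part,c)-[x0,y0]+.5)*k-.5
        h=cv2.convexHull(q.astype(np.float32)).astype(int); cv2.polylines(big,[h],True,(0,255,0),1)
    cv2.imwrite(f'pics/fit_{nm}.png',big)
E
```

```text
863.0 1760.0
board [ 0.61272902 -0.18005638  0.08056584  0.18533735] 4.616082713446576 0.40921339356347197
single (array([ 0.61259467, -0.1788332 ,  0.09860555,  0.18673102]), np.float64(0.29495830777270354))
single (array([ 0.61720495, -0.17752703,  0.06997176,  0.182935  ]), np.float64(0.08409536541889483))
1351.0 963.0
caddy [ 0.4871549   0.19537613 -0.30237541] -17.32483481551634 0.5356930662009179
single (array([ 0.4871549 ,  0.19537613, -0.30237541]), np.float64(0.2870379239778813))
single (array([ 0.48843153,  0.19817427, -0.31129736]), np.float64(0.23881660660110354))
```

View pics/fit_top.png

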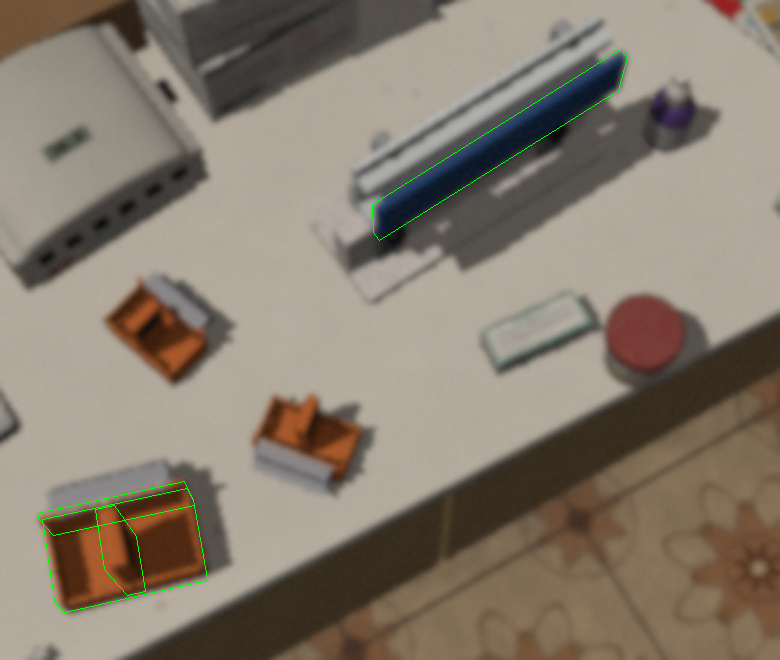

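View pics/fit_scene.png

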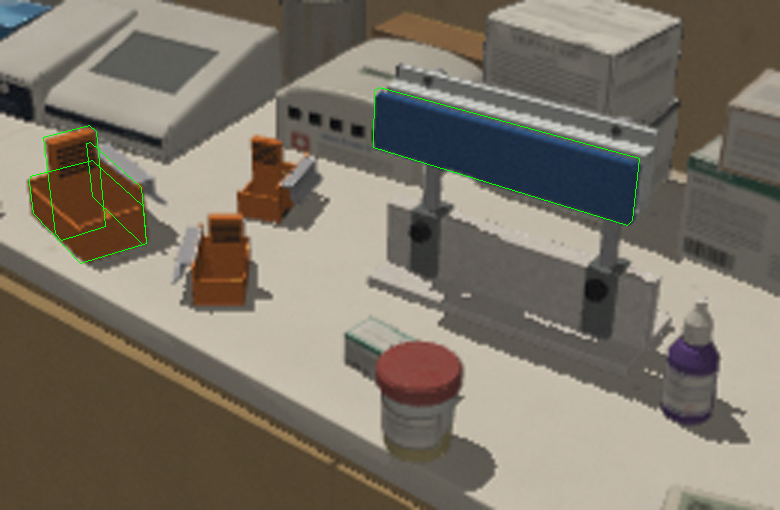

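```bash
cat >> h.py <<'E'
def delta(target,yaw_world_y=None,verbose=True):
    """target TCP xyz; desired world yaw (deg) of the tool y axis measured from world +y (ccw+)"""
    s=ctrl.get_state(); M=R.from_quat(s['tcp_rot']).as_matrix(); p=np.array(s['eef_pos'])
    d=M.T@(np.array(target)-p)/0.025
    cur=np.degrees(np.arctan2(-M[0,1],M[1,1]))
    t=0 if yaw_world_y is None else -((yaw_world_y-cur+90)%180-90)/5
    print('t',s['time'],'pos',p.round(4),'yaw',round(cur,2),'units',d.round(2),'turn',round(t,2),'F',np.round(s['contact_force'],1),'op',round(s['opening'],3))
    return d,t
E
python3 -c "
from h import *
delta([.495,.193,.2],-17.3)"
```

```text
t 1.05 pos [0.1883 0.6482 0.2313] yaw -16.2 units [-16.86 -14.06   1.25] turn 0.22 F [-0.7 -0.3 -0.6] op 1.005
```

```bash
python3 -m creep '[-1,-0.8,0,0, -2.1,-1.7,0.1,0, -3.2,-2.7,0.2,0.1, -4.4,-3.7,0.3,0.1, -5.6,-4.7,0.4,0.1, -6.8,-5.7,0.5,0.1, -8,-6.7,0.6,0.1, -9.2,-7.7,0.7,0.1, -10.4,-8.7,0.8,0.2, -11.6,-9.7,0.9,0.2, -12.8,-10.7,1,0.2, -14,-11.7,1.1,0.2, -15.2,-12.7,1.2,0.2, -16.2,-13.5,1.25,0.2, -16.9,-14.05,1.25,0.2, -16.9,-14.05,1.25,0.2, -16.9,-14.05,1.25,0.2]' 0 20
python3 - <<'E'
from h import *
delta([.495,.193,.066],-17.3)
im=imaging.read_camera('wrist'); c=cam('wrist'); np.savez('w1.npz',K=c[0],o=c[1],A=c[2],im=im)
P=np.load('p.npz')['c']
from fit import caddy_orange
big=im[:,:,::-1].copy()
for part in caddy_orange(P):
    h=cv2.convexHull(proj('',part,c).astype(np.float32)).astype(int); cv2.polylines(big,[h],True,(0,255,0),1)
cv2.imwrite('pics/w1.png',big)
E
```

```text
time: 2.47
eef_pos: [0.4965, 0.1921, 0.2001]
tcp_rot: [0.151, 0.989, 0.0, -0.0]
contact_force: [-0.3, 0.5, -0.5]
opening: 0.998
t 2.4667 pos [0.4965 0.1921 0.2001] yaw -17.35 units [0.07 0.01 5.37] turn -0.01 F [-0.3  0.5 -0.5] op 0.998
```

View pics/w1.png

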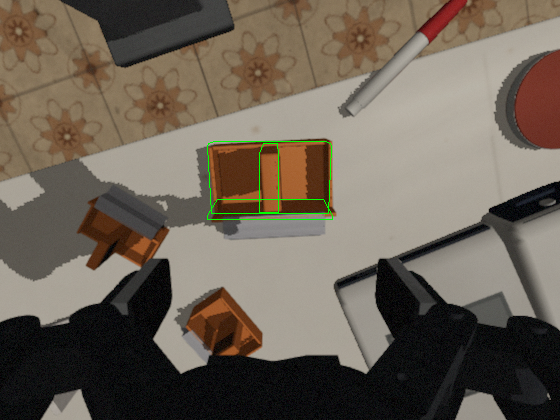

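Run:
```python
from fit import *
w=np.load('w1.npz'); c=(w['K'],w['o'],w['A']); m=win(orange(w['im']),195,345,130,225); print(m.sum())
P=np.load('p.npz')['c']
r=fit(caddy_orange,P,[(c,m)],[.01,.01,.05]); print(r,np.rad2deg(r[0][2]))
big=cv2.resize(w['im'][120:250,180:360,::-1],None,fx=4,fy=4,interpolation=cv2.INTER_CUBIC)
for part in caddy_orange(r[0]):
    h=cv2.convexHull(((proj('',part,c)-[180,120]+.5)*4).astype(np.float32)).astype(int); cv2.polylines(big,[h],True,(0,255,0),1)
cv2.imwrite('pics/w1f.png',big)
```

```text
8587.0
(array([ 0.48703754,  0.19682737, -0.24904188]), np.float64(0.11302219268981611)) -14.269048370704068
```

View pics/w1f.png

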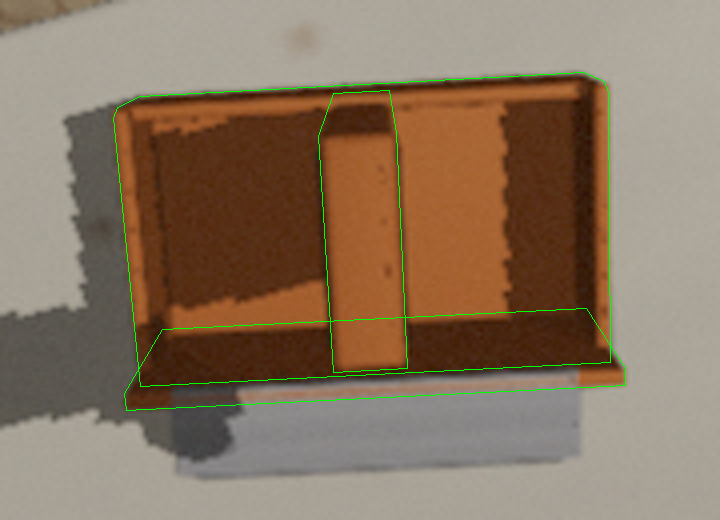

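```bash
python3 -c "
from h import *
delta([.4967,.1943,.066],-14.27)"
```

```text
t 2.5167 pos [0.4959 0.193  0.2001] yaw -17.26 units [-0.02  0.06  5.36] turn -0.6 F [-0.2  0.  -0.1] op 1.0
```

```bash
python3 -m creep '[0,0.05,0.8,-0.3, 0,0.05,1.7,-0.6, 0,0.05,2.6,-0.6, 0,0.05,3.5,-0.6, 0,0.05,4.3,-0.6, 0,0.05,5,-0.6, 0,0.05,5.35,-0.6, 0,0.05,5.35,-0.6, 0,0.05,5.35,-0.6]' 0 20; python3 -m creep '[0,0,0,0, 0,0,0,0, 0,0,0,0, 0,0,0,0, 0,0,0,0, 0,0,0,0, 0,0,0,0, 0,0,0,0]' 255 20
```

```text
time: 3.27
eef_pos: [0.496, 0.195, 0.0665]
tcp_rot: [0.123, 0.992, 0.0, -0.0]
contact_force: [0.6, 0.6, 0.2]
opening: 1.001
time: 3.93
eef_pos: [0.4967, 0.194, 0.0668]
tcp_rot: [0.124, 0.992, -0.0, 0.0]
contact_force: [-0.1, -0.9, 2.1]
opening: 0.159
```

Run:
```python
from h import *
delta([.4967,.1943,.066],-14.27)
im=imaging.read_camera('wrist'); cv2.imwrite('pics/w2.png',im[:,:,::-1])
im=imaging.read_camera('scene'); cv2.imwrite('pics/s2.png',cv2.resize(im[130:260,130:310,::-1],None,fx=4,fy=4,interpolation=cv2.INTER_CUBIC))
```

```text
t 3.9333 pos [0.4967 0.194  0.0668] yaw -14.2 units [0.   0.01 0.03] turn 0.01 F [-0.1 -0.9  2.1] op 0.159
```

View pics/w2.png

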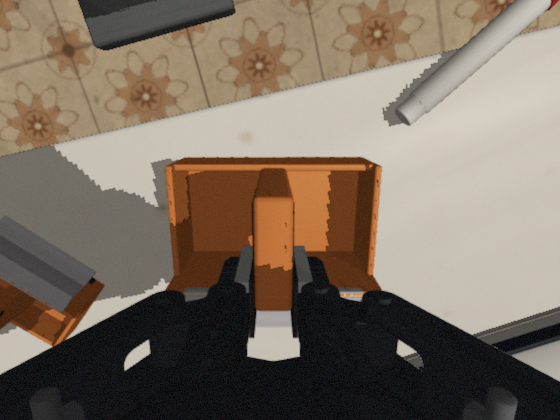

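View pics/s2.png

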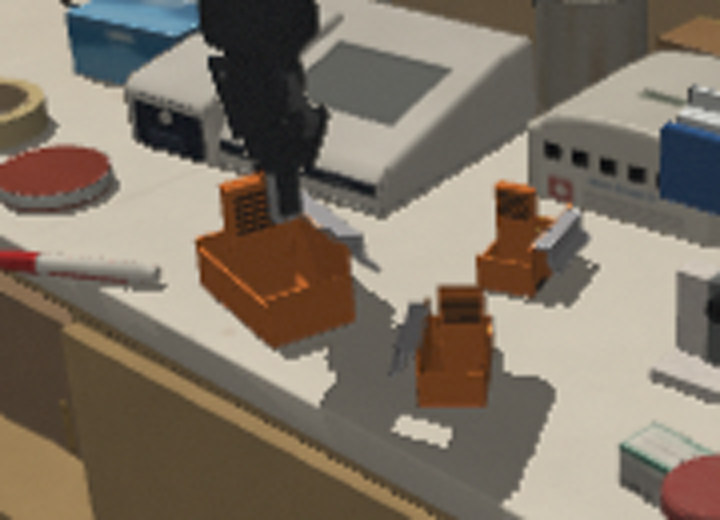

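```bash
python3 -m creep '[0,0,0.06,0, 0,0,0.12,0, 0,0,0.12,0]'; python3 -m creep '[-0.1,0,0.0,0, -0.2,0,0,0, -0.3,0,0,0, -0.4,0,0,0, -0.5,0,0,0]';python3 -c "
from h import *
delta([.4967,.1943,.066],-14.27); print(ctrl.get_state()['wrist_torque'])"
```

```text
time: 4.28
eef_pos: [0.497, 0.194, 0.0668]
tcp_rot: [0.123, 0.992, -0.001, -0.001]
contact_force: [-7.3, -4.6, 19.6]
opening: 0.158
time: 4.7
eef_pos: [0.5091, 0.1911, 0.0667]
tcp_rot: [0.123, 0.992, -0.0, -0.001]
contact_force: [-6.9, -3.7, 17.7]
opening: 0.166
t 4.7 pos [0.5091 0.1911 0.0667] yaw -14.17 units [0.51 0.   0.03] turn 0.02 F [-6.9 -3.7 17.7] op 0.166
[-0.42154144  1.36077577  0.04075515]
```

```bash
cat > look.py <<'E'
import sys
from h import *
n=sys.argv[1]; cams=sys.argv[2:]
for a in cams:
    c,*b=a.split(':'); im=imaging.read_camera(c)[:,:,::-1]
    if b:
        x0,x1,y0,y1,k=map(int,b[0].split(',')); im=cv2.resize(im[y0:y1,x0:x1],None,fx=k,fy=k,interpolation=cv2.INTER_CUBIC)
    cv2.imwrite(f'pics/{c}_{n}.png',im)
E
python3 look.py 3 wrist scene:160,320,150,260,4
```

```text
(no output)
```

View pics/wrist_3.png

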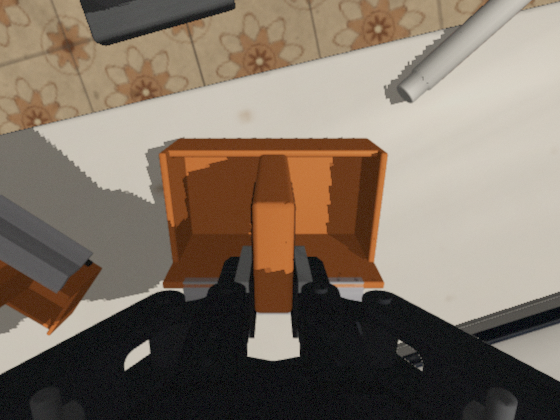

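View pics/scene_3.png

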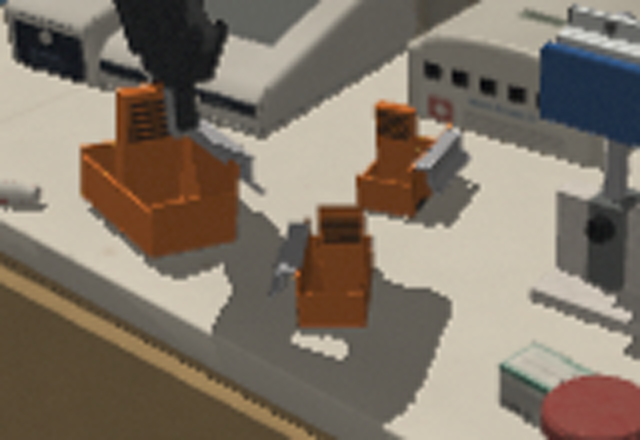

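```bash
python3 -m creep '[-0.15,0,0,0, -0.3,0,0,0, -0.45,0,0,0, -0.6,0,0,0, -0.7,0,0,0]';  python3 -m creep '[-0.13,0,0,0, -0.26,0,0,0, -0.4,0,0.02,0]'; python3 look.py 4 wrist
```

```text
time: 5.22
eef_pos: [0.526, 0.1868, 0.0653]
tcp_rot: [0.124, 0.992, -0.0, -0.0]
contact_force: [-3.9, -1.7, 9.6]
opening: 0.16
time: 5.47
eef_pos: [0.5349, 0.1845, 0.0637]
tcp_rot: [0.124, 0.992, -0.0, -0.001]
contact_force: [-3.8, -0.8, 6.3]
opening: 0.161
```

View pics/wrist_4.png

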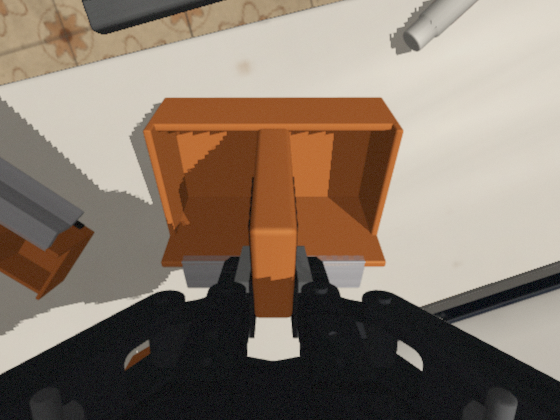

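```bash
python3 -m creep '[-0.13,0,0.02,0, -0.26,0,0.05,0, -0.4,0,0.08,0, -0.53,0,0.12,0, -0.66,0,0.16,0, -0.79,0,0.2,0, -0.88,0,0.22,0]';  python3 look.py 5 wrist scene:170,290,150,250,6
```

```text
time: 6.1
eef_pos: [0.556, 0.179, 0.0565]
tcp_rot: [0.124, 0.992, 0.0, -0.001]
contact_force: [-1.7, 0.1, 0.9]
opening: 0.164
```

View pics/wrist_5.png

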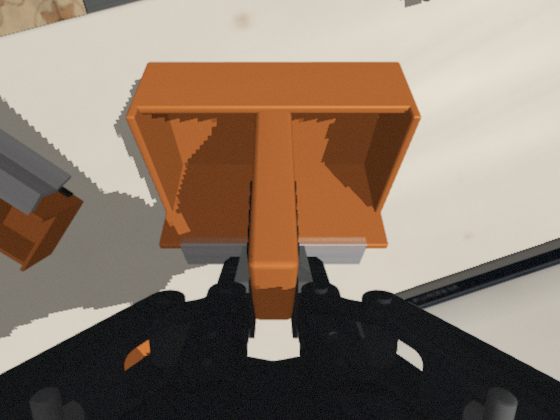

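View pics/scene_5.png

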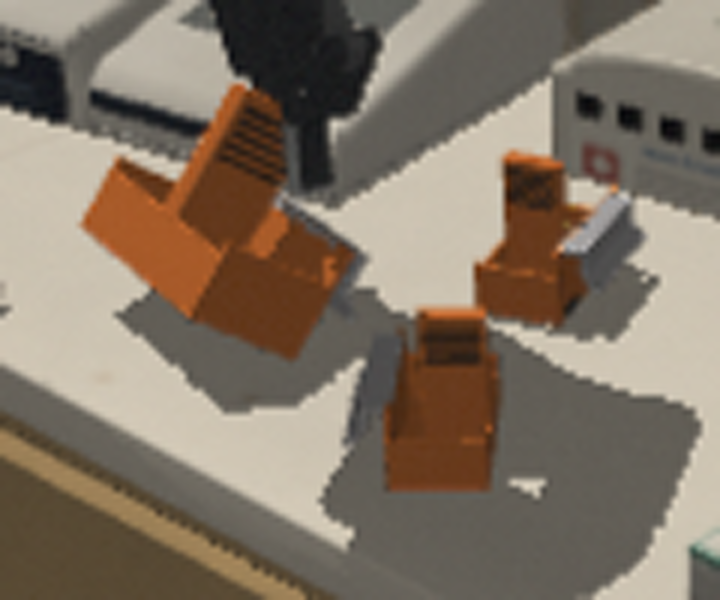

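```bash
python3 -m creep '[0,0,0,0, 0,0,0,0, 0,0,-0.3,0, 0,0,-1,0, 0,0,-2,0, 0,0,-3,0, 0,0,-4,0, 0,0,-5,0, 0,0,-5.6,0, 0,0,-6,0, 0,0,-6,0, 0,0,-6,0]' 255 70
cat > fitc.py <<'E'
from fit import *
def parts(P):
    x,y,z,yaw,p=P; M=R.from_euler('ZY',[yaw,p]).as_matrix()
    B=(np.vstack([box(-32,-30,-55,55,0,32),box(-30,32,-55,55,0,38)]),box(28,32,-55,55,0,57),box(-30,14,-7,7,0,98),)
    return [b@M.T+[x,y,z] for b in B]
def tofrm(P,q): return R.from_euler('ZY',P[3:]).as_matrix()@(np.array(q)/1000)+P[:3]
def fitc(P0,obs):
    def f(P):
        e=0
        for c,m,valid in obs: e+=(np.abs(hullmask(parts(P),c)-m)*valid).sum()/m.sum()
        return e
    P0=np.array(P0,float); step=np.array([.006,.006,.006,.04,.06])
    for k in range(4):
        sim=np.vstack([P0]+[P0+step*np.eye(5)[i] for i in range(5)])
        r=minimize(f,P0,method='Nelder-Mead',options=dict(initial_simplex=sim,xatol=1e-5,fatol=1e-5,maxiter=500)); P0=r.x; step=-step*.5
    return r.x,r.fun
def draw(im,c,P,fn,x0=0,y0=0,x1=560,y1=420,k=1):
    big=cv2.resize(im[y0:y1,x0:x1,::-1],None,fx=k,fy=k,interpolation=cv2.INTER_CUBIC)
    for part in parts(P):
        h=cv2.convexHull(((proj('',part,c)-[x0,y0]+.5)*k).astype(np.float32)).astype(int); cv2.polylines(big,[h],True,(0,255,0),1)
    cv2.imwrite(fn,big)
E
python3 look.py 6 wrist scene; python3 -c "
from h import *
delta([.5,.19,.2])
w=cam('wrist'); s=cam('scene'); np.savez('f6.npz',wK=w[0],wo=w[1],wA=w[2],sK=s[0],so=s[1],sA=s[2])"
```

```text
time: 7.2
eef_pos: [0.5565, 0.1788, 0.207]
tcp_rot: [0.124, 0.992, -0.0, 0.0]
contact_force: [-0.5, 0.2, -2.8]
opening: 0.151
t 7.3 pos [0.5555 0.1787 0.2053] yaw -14.2 units [ 2.26 -0.11  0.22] turn 0 F [ 0.1 -0.4 -3.5] op 0.153
```

View pics/wrist_6.png

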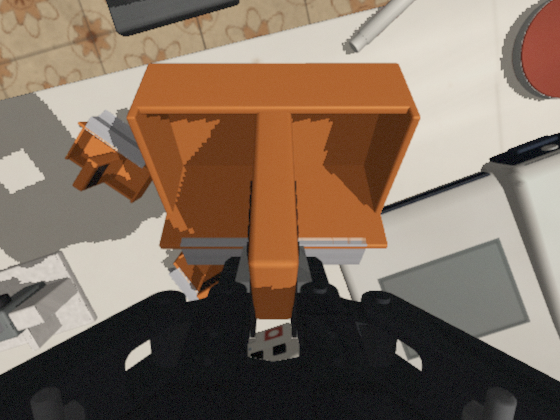

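View pics/scene_6.png

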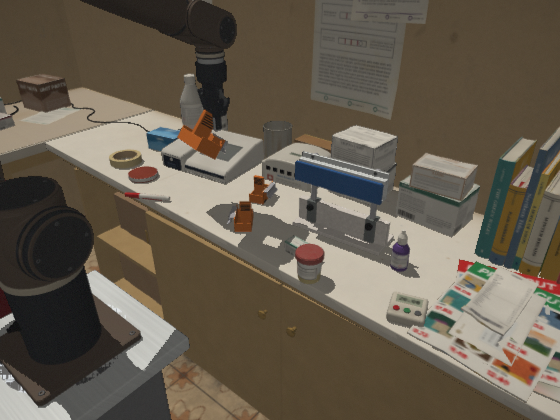

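```bash
cat > run6.py <<'E'
from fitc import *
import sys
f=np.load('f6.npz'); cw=(f['wK'],f['wo'],f['wA']); cs=(f['sK'],f['so'],f['sA'])
iw=cv2.imread('pics/wrist_6.png')[:,:,::-1].copy(); isc=cv2.imread('pics/scene_6.png')[:,:,::-1].copy()
mw=win(orange(iw),125,425,55,248); v=np.zeros_like(mw); v[:247,158:]=1; v[:247,:158]=1
v[115:215,60:150]=0; v[215:247,160:165]=1
ms=win(orange(isc),175,232,105,165); dark=cv2.dilate(((isc.max(2)<45)).astype(np.uint8),np.ones((3,3))); vs=np.zeros_like(ms); vs[100:170,170:235]=1; vs*=(1-dark); ms*=vs
mw*=v
tcp=np.array([.5555,.1787,.2053])
g=tcp+[0,0,.019]; yaw=np.deg2rad(-14.2); p=np.deg2rad(42)
o=g-R.from_euler('ZY',[yaw,p]).as_matrix()@np.array([.007,0,.085])
P0=[*o,yaw,p]
for nm,obs in (('w',[(cw,mw,v)]),('ws',[(cw,mw,v),(cs,ms,vs)])):
    P,e=fitc(P0,obs); M=R.from_euler('ZY',P[3:]).as_matrix()
    print(nm,P[:3].round(4),np.degrees(P[3:]).round(2),round(e,3),'grasp pt in caddy',(M.T@(g-P[:3])*1000).round(1))
    rel=R.from_euler('Z',P[3]).as_matrix().T@(np.array([tofrm(P,q) for q in ((46,0,37),(58,0,27),(32,0,0),(-32,0,0))])-tcp).T*1000
    print('rel tcp (along caddy heading x,y,z): bend,lip,backedge,frontedge\n',rel.T.round(1))
    draw(iw,cw,P,f'pics/w6{nm}.png'); draw(isc,cs,P,f'pics/s6{nm}.png',160,90,250,180,6)
E
python3 run6.py
```

```text
w [0.4946 0.1965 0.1675] [-14.21  40.58] 0.056 grasp pt in caddy [11.2 -2.3 84.4]
rel tcp (along caddy heading x,y,z): bend,lip,backedge,frontedge
 [[ -4.4   2.3 -39.6]
 [ -1.8   2.3 -55. ]
 [-39.1   2.3 -58.6]
 [-87.7   2.3 -17. ]]
ws [0.4948 0.1964 0.1695] [-13.96  40.38] 0.195 grasp pt in caddy [12.6 -2.5 82.6]
rel tcp (along caddy heading x,y,z): bend,lip,backedge,frontedge
 [[ -4.1   2.5 -37.4]
 [ -1.5   2.5 -52.8]
 [-38.8   2.5 -56.5]
 [-87.5   2.5 -15. ]]
```

```bash
python3 -c "
from h import *
delta([.55,.0,.31],4.6)"
```

```text
t 7.3 pos [0.5555 0.1787 0.2053] yaw -14.2 units [-1.53 -6.99 -4.18] turn -3.76 F [ 0.1 -0.4 -3.5] op 0.153
```

```bash
python3 -m creep '[-0.1,-0.2,-0.6,-0.2, -0.2,-0.7,-1.4,-0.6, -0.4,-1.4,-2.2,-1, -0.6,-2.2,-3,-1.4, -0.8,-3,-3.6,-1.8, -0.9,-3.8,-4,-2.2, -1.1,-4.6,-4.2,-2.6, -1.2,-5.4,-4.2,-3, -1.3,-6.1,-4.2,-3.3, -1.4,-6.6,-4.2,-3.6, -1.5,-6.9,-4.2,-3.76, -1.5,-7,-4.2,-3.76, -1.5,-7,-4.2,-3.76, -1.5,-7,-4.2,-3.76]'; python3 look.py 7 wrist;  python3 -c "
from h import *
delta([.55,.0,.31],4.6)
w=cam('wrist'); np.savez('f7.npz',wK=w[0],wo=w[1],wA=w[2])"
```

```text
time: 8.47
eef_pos: [0.5496, 0.0005, 0.3111]
tcp_rot: [-0.04, 0.999, 0.0, -0.001]
contact_force: [-0.5, 0.4, -2.7]
opening: 0.153
t 8.5167 pos [0.5497 0.0007 0.3115] yaw 4.61 units [-0.01 -0.03  0.06] turn 0.0 F [ 0.   0.5 -2.4] op 0.154
```

View pics/wrist_7.png

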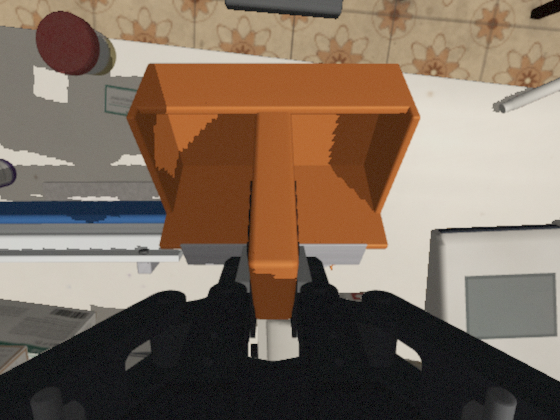

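```bash
python3 -c "
import cv2
im=cv2.imread('pics/wrist_7.png')[190:275,0:190]
cv2.imwrite('pics/w7z.png',cv2.resize(im,None,fx=4,fy=6,interpolation=cv2.INTER_CUBIC))"
```

```text
(no output)
```

View pics/w7z.png

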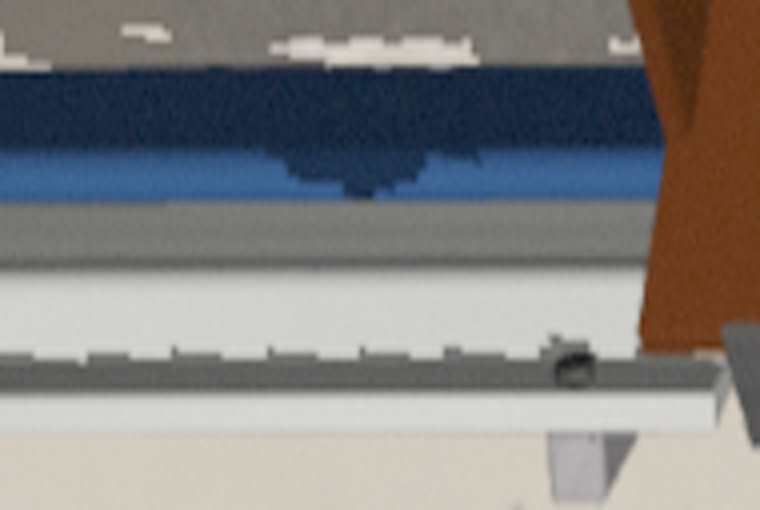

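```bash
cat > rail.py <<'E'
from h import *
from scipy.optimize import least_squares
f=np.load('f7.npz'); c=(f['wK'],f['wo'],f['wA'])
# (u,v, y at xcrop 20, y at xcrop 600)
L=[(35.5,-50,69,67),(27.5,-3,201,201),(17.3,-.7,267,266),(5,0,354,353),(5,12,391,390),(0,12,431,431)]
def res(P):
    x,yaw,h=P; r=[]
    for u,v,ya,yb in L:
        pts=np.array([[-u,t,v] for t in (-120,-40,40,120)])/1000
        cc,s=np.cos(yaw),np.sin(yaw)
        W=pts@np.array([[cc,s,0],[-s,cc,0],[0,0,1]])+[x,-.18,h]
        q=proj('',W,c); q=q[np.argsort(q[:,0])]
        for xc,yy in ((20,ya),(600,yb)):
            col=(xc+.5)/4-.5; row=(yy+.5)/6-.5+190
            r.append(np.interp(col,q[:,0],q[:,1])-row)
    return np.array(r)
r=least_squares(res,[.613,.08,.185]); print(r.x.round(4),np.degrees(r.x[1]).round(2),'res px',r.fun.round(2)); 
J=np.linalg.inv(r.jac.T@r.jac); print('sd',np.sqrt(np.diag(J))*.4)
for h in (.18,.185,.19):
    q=least_squares(lambda p:res([p[0],p[1],h]),[.613,.08]); print(h,q.x.round(4),np.abs(q.fun).max())
# left end: plate top back corner
for h in (.18,.185,.19):
    print('end',back('',((717.5)/4-.5,(430.5)/6-.5+190),h+.012,c))
E
python3 rail.py
```

```text
[0.6146 0.0812 0.1837] 4.65 res px [-0.66 -0.5  -0.11 -0.28  1.23  1.22  0.63  0.62  0.   -0.01 -1.01 -1.2 ]
sd [0.00061164 0.00168328 0.00163278]
0.18 [0.616  0.0807] 1.4596036796872909
0.185 [0.6141 0.0813] 1.223031829591605
0.19 [0.6123 0.082 ] 1.3717460721852603
end [ 0.60835503 -0.07108963  0.192     ]
end [ 0.60601013 -0.06978321  0.197     ]
end [ 0.60366524 -0.0684768   0.202     ]
```

```bash
python3 -c "
from h import *
delta([.5944,-.1821,.265],4.65)"
```

```text
t 8.5167 pos [0.5497 0.0007 0.3115] yaw 4.61 units [-1.2  -7.43  1.85] turn -0.01 F [ 0.   0.5 -2.4] op 0.154
```

```bash
python3 -m creep '[-0.1,-0.4,0,0, -0.3,-1.2,0,0, -0.4,-2.1,0,0, -0.6,-3,0.1,0, -0.7,-3.9,0.2,0, -0.8,-4.8,0.3,0, -0.9,-5.6,0.5,0, -1,-6.3,0.8,0, -1.1,-6.9,1.2,0, -1.2,-7.3,1.5,0, -1.2,-7.43,1.7,0, -1.2,-7.43,1.85,0, -1.2,-7.43,1.85,0, -1.2,-7.43,1.85,0, -1.2,-7.43,1.85,0]'; python3 look.py 8 wrist scene:270,410,110,220,5 top:240,400,90,220,5;  python3 -c "
from h import *
delta([.5944,-.1821,.243],4.65)
w=cam('wrist'); np.savez('f8.npz',wK=w[0],wo=w[1],wA=w[2])"
```

```text
time: 9.77
eef_pos: [0.5949, -0.1818, 0.2668]
tcp_rot: [-0.041, 0.999, -0.0, 0.0]
contact_force: [0.6, -0.2, -2.8]
opening: 0.155
t 9.9167 pos [ 0.595  -0.1821  0.2669] yaw 4.64 units [0.02 0.   0.96] turn -0.0 F [-0.4 -0.5 -3. ] op 0.154
```

View pics/wrist_8.png

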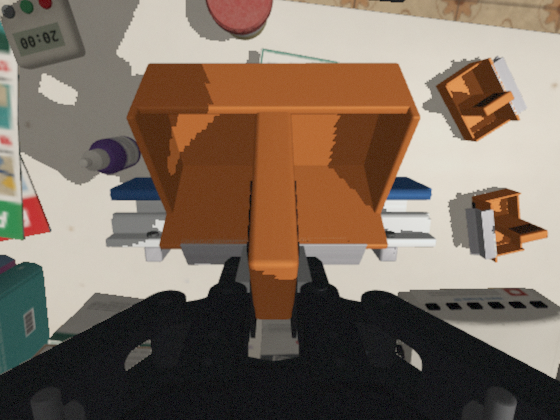

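View pics/scene_8.png

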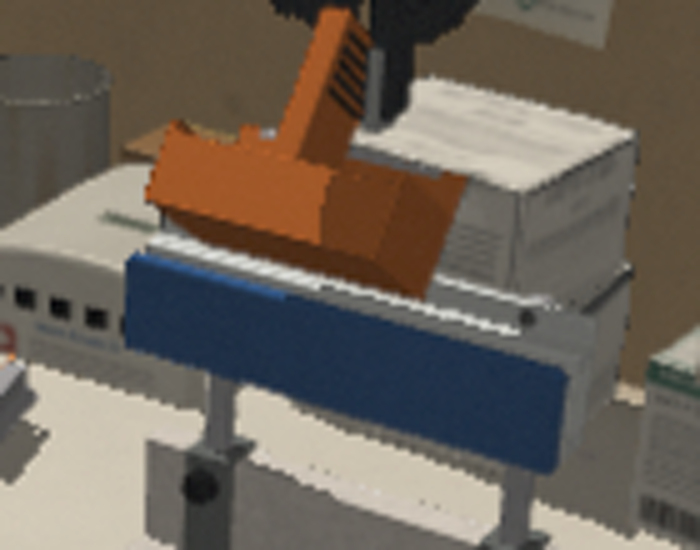

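View pics/top_8.png

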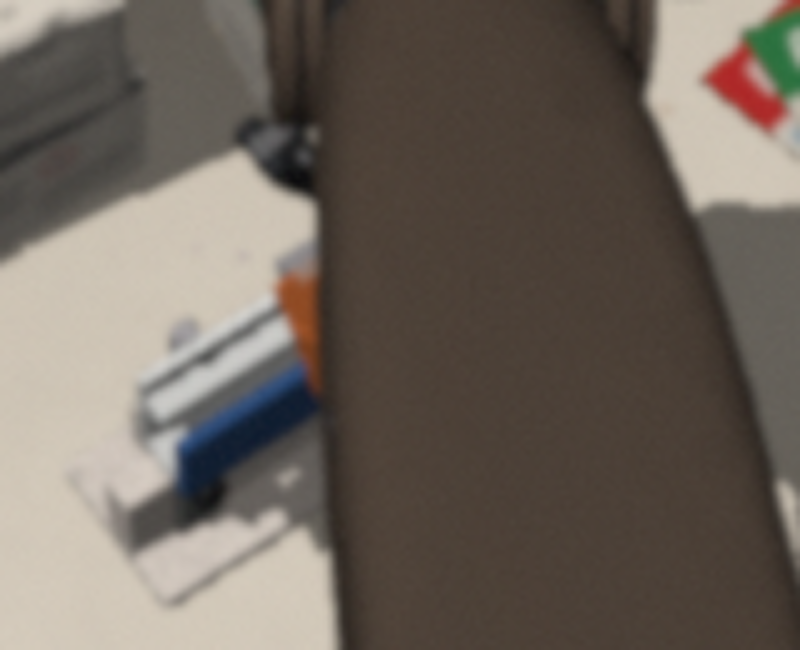

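```bash
python3 -c "
import cv2,numpy as np
im=cv2.imread('pics/wrist_8.png')
a=cv2.resize(im[170:255,100:165],None,fx=6,fy=6,interpolation=cv2.INTER_CUBIC);b=cv2.resize(im[170:255,380:445],None,fx=6,fy=6,interpolation=cv2.INTER_CUBIC)
cv2.imwrite('pics/w8z.png',np.hstack([a,b]))"
```

```text
(no output)
```

View pics/w8z.png

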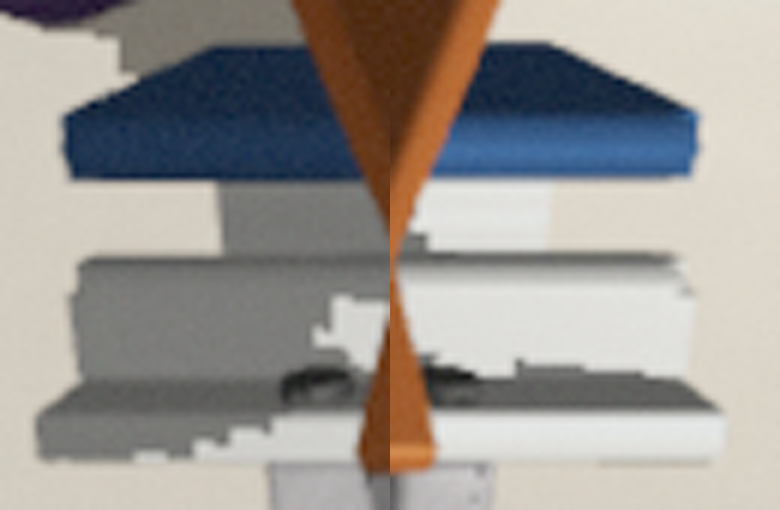

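```bash
cat > rail2.py <<'E'
from h import *
from scipy.optimize import least_squares
f=np.load('f8.npz'); c=(f['wK'],f['wo'],f['wA'])
px=lambda x,y,left: ((x+.5)/6-.5+100,(y+.5)/6-.5+170) if left else ((x-390+.5)/6-.5+380,(y+.5)/6-.5+170)
# right end of rail (y=-110) is at image left
Q=[(35.5,-50,-110,px(212,46,1)),(35.5,-50,110,px(550,44,0)),(28.2,-1.5,-110,px(75,179,1)),(28.2,-1.5,110,px(690,177,0)),
(17.,-1,-110,px(82,259,1)),(17.,-1,110,px(680,256,0)),(5,0,-110,px(82,378,1)),(5,0,110,px(683,376,0)),(5,12,-110,px(42,411,1)),(5,12,110,px(718,410,0)),(0,12,-110,px(40,460,1)),(0,12,110,px(722,460,0))]
def res(P):
    x,y,yaw,h=P; p=np.array([[-u,t,v] for u,v,t,_ in Q])/1000
    cc,s=np.cos(yaw),np.sin(yaw); W=p@np.array([[cc,s,0],[-s,cc,0],[0,0,1]])+[x,y,h]
    return (proj('',W,c)-np.array([q[3] for q in Q]))
r=least_squares(lambda P:res(P).ravel(),[.614,-.18,.08,.185],loss='soft_l1'); print(r.x.round(4),np.degrees(r.x[2]).round(2)); print(res(r.x).round(2))
E
python3 rail2.py
```

```text
[ 0.6143 -0.18    0.0819  0.1842] 4.69
[[ 2.   -0.44]
 [-1.13 -0.37]
 [-1.22  0.28]
 [ 0.75  0.32]
 [-0.7   2.74]
 [ 0.81  2.96]
 [ 0.78 -0.32]
 [-1.09 -0.24]
 [-0.64  0.16]
 [ 0.9   0.07]
 [ 0.65 -1.  ]
 [-0.68 -1.26]]
```

```bash
python3 -m creep '[0,0,0.2,0, 0,0,0.5,0, 0,0,0.8,0, 0,0,1.0,0, 0,0,1.1,0, 0,0,1.1,0]'; python3 -m creep '[0,0,0.08,0, 0,0,0.16,0, 0,0,0.24,0, 0,0,0.32,0, 0,0,0.32,0]';python3 look.py 9 wrist scene:270,410,110,220,5
```

```text
time: 10.42
eef_pos: [0.5941, -0.1824, 0.2369]
tcp_rot: [-0.04, 0.999, 0.001, -0.001]
contact_force: [-0.1, -0.1, -3.0]
opening: 0.155
time: 10.83
eef_pos: [0.5956, -0.183, 0.2358]
tcp_rot: [-0.04, 0.999, -0.001, 0.002]
contact_force: [-4.9, 1.9, 10.4]
opening: 0.148
```

View pics/scene_9.png

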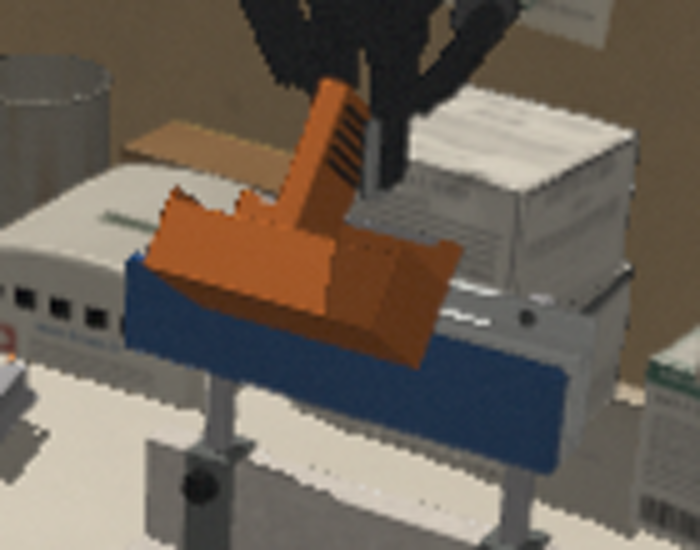

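```bash
python3 -m creep '[0,0,-0.2,0, 0,0,-0.4,0, 0.08,0,-0.4,0, 0.08,0,-0.4,0]'; python3 look.py 10 wrist; python3 -c "
from h import *
delta([.5,-.18,.2],4.65)
w=cam('wrist'); np.savez('f10.npz',wK=w[0],wo=w[1],wA=w[2])"
```

```text
time: 11.27
eef_pos: [0.5925, -0.1829, 0.2404]
tcp_rot: [-0.04, 0.999, -0.0, -0.0]
contact_force: [0.5, -0.4, -3.9]
opening: 0.153
t 11.3167 pos [ 0.5924 -0.1827  0.2399] yaw 4.59 units [3.67 0.4  1.6 ] turn -0.01 F [-1.2 -0.1 -3.1] op 0.146
```

View pics/wrist_10.png

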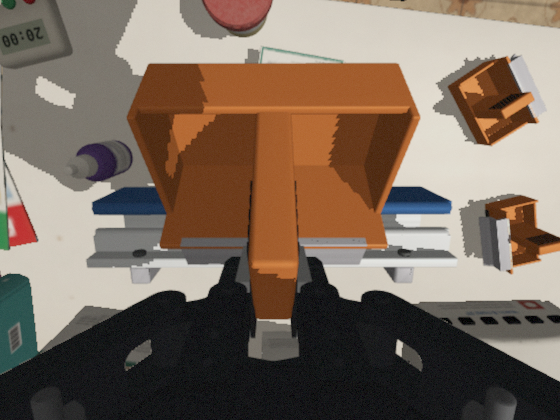

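```bash
python3 -m creep '[0,0,0.06,0, 0,0,0.12,0, 0,0,0.18,0, 0,0,0.24,0, 0,0,0.24,0]'; python3 -m creep '[0,0,0.04,0, 0,0,0.08,0, 0,0,0.12,0]'
```

```text
time: 11.73
eef_pos: [0.5924, -0.1827, 0.2337]
tcp_rot: [-0.04, 0.999, 0.0, -0.001]
contact_force: [-0.4, 0.3, -2.7]
opening: 0.153
time: 11.98
eef_pos: [0.5927, -0.1828, 0.2316]
tcp_rot: [-0.04, 0.999, -0.0, 0.0]
contact_force: [0.8, -0.0, -3.4]
opening: 0.157
```

```bash
python3 -m creep '[0,0,0.06,0, 0,0,0.12,0, 0,0,0.18,0, 0,0,0.18,0]'; python3 -m creep '[0,0,0.06,0, 0,0,0.12,0, 0,0,0.12,0]'
```

```text
time: 12.32
eef_pos: [0.5925, -0.1827, 0.2265]
tcp_rot: [-0.04, 0.999, 0.0, -0.0]
contact_force: [-0.0, 0.0, -3.4]
opening: 0.155
time: 12.57
eef_pos: [0.5925, -0.1827, 0.2236]
tcp_rot: [-0.04, 0.999, 0.0, -0.0]
contact_force: [0.9, -0.5, -2.7]
opening: 0.149
```

```bash
python3 -m creep '[0,0,0.05,0, 0,0,0.09,0, 0,0,0.09,0]' 255 20; python3 -m creep '[0.07,0,0.02,0, 0.14,0,0.04,0, 0.21,0,0.06,0, 0.21,0,0.06,0]'; python3 look.py 11 wrist
```

```text
time: 12.82
eef_pos: [0.5926, -0.1827, 0.2216]
tcp_rot: [-0.04, 0.999, 0.0, -0.0]
contact_force: [-1.2, -0.2, -3.7]
opening: 0.154
time: 13.15
eef_pos: [0.5896, -0.1831, 0.2213]
tcp_rot: [-0.04, 0.999, -0.0, 0.004]
contact_force: [6.8, 0.6, -4.7]
opening: 0.157
```

View pics/wrist_11.png

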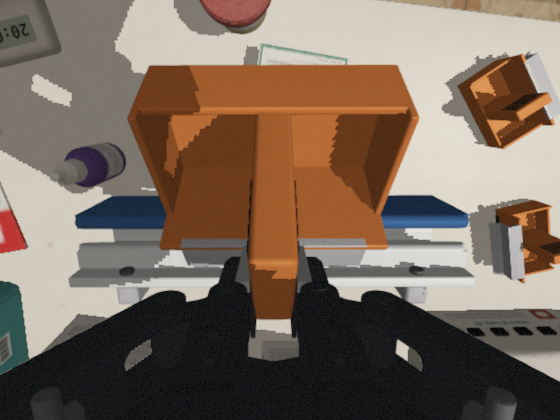

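```bash
python3 -m creep '[0.06,0,0.02,0, 0.12,0,0.04,0, 0.18,0,0.06,0, 0.18,0,0.06,0]'; python3 look.py 12 wrist
```

```text
time: 13.53
eef_pos: [0.5864, -0.1834, 0.2213]
tcp_rot: [-0.04, 0.999, -0.001, 0.006]
contact_force: [7.6, 1.1, -1.1]
opening: 0.157
```

View pics/wrist_12.png

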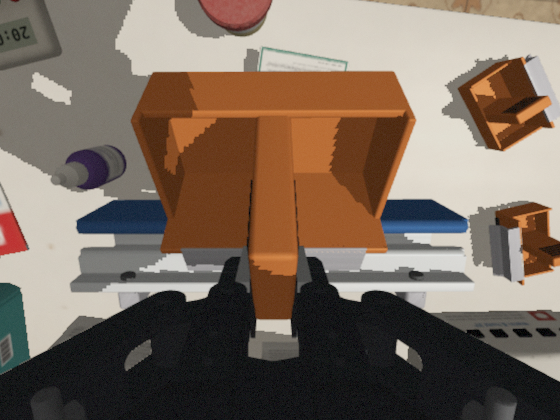

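```bash
python3 -m creep '[0.08,0,0.03,0, 0.16,0,0.06,0, 0.24,0,0.09,0, 0.24,0,0.1,0]'; python3 -m creep '[0.08,0,0.04,0, 0.16,0,0.08,0, 0.24,0,0.12,0, 0.24,0,0.12,0]'; python3 look.py 13 wrist scene:270,410,110,220,5
```

```text
time: 13.92
eef_pos: [0.5812, -0.1839, 0.2209]
tcp_rot: [-0.04, 0.999, -0.001, 0.007]
contact_force: [6.2, 2.3, 4.1]
opening: 0.153
time: 14.25
eef_pos: [0.576, -0.1848, 0.2192]
tcp_rot: [-0.04, 0.999, -0.002, 0.009]
contact_force: [8.3, 2.4, 6.1]
opening: 0.148
```

View pics/wrist_13.png

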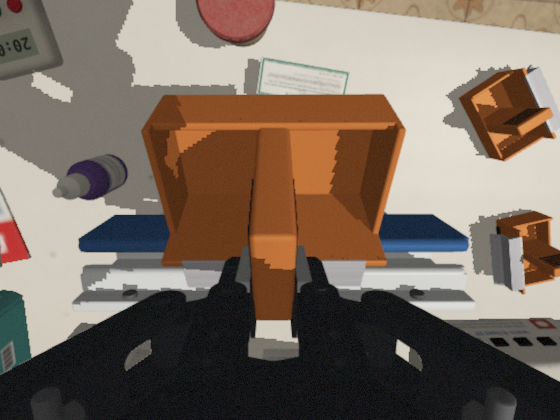

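View pics/scene_13.png

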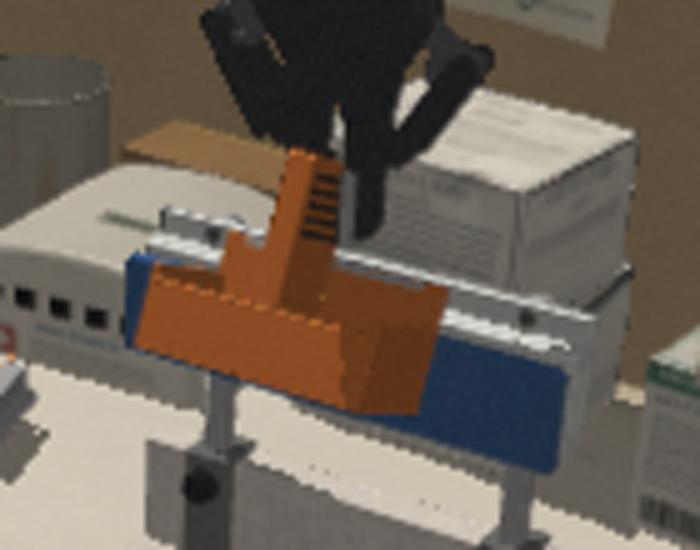

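```bash
python3 -m creep '[0,0,0.06,0, 0,0,0.12,0, 0,0,0.16,0, 0,0,0.16,0]'; python3 look.py 14 wrist;python3 -c "
from h import *
delta([.5,-.18,.2],4.65)
w=cam('wrist'); np.savez('f14.npz',wK=w[0],wo=w[1],wA=w[2])"
```

```text
time: 14.68
eef_pos: [0.5765, -0.1853, 0.2142]
tcp_rot: [-0.04, 0.999, -0.002, 0.009]
contact_force: [10.3, 0.7, 2.0]
opening: 0.153
t 14.7333 pos [ 0.5765 -0.1853  0.2142] yaw 4.55 units [3.04 0.46 0.51] turn -0.02 F [9.6 0.8 2.6] op 0.151
```

View pics/wrist_14.png

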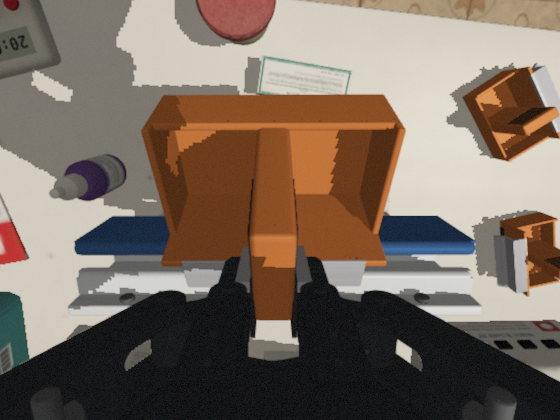

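```bash
cat > wf.py <<'E'
from fitc import *
import sys
B=dict(x=.6143,y=-.180,yaw=.0819,h=.1842)
def run(n,th,ymax=262,left=140):
    f=np.load(f'f{n}.npz'); cw=(f['wK'],f['wo'],f['wA']); iw=cv2.imread(f'pics/wrist_{n}.png')[:,:,::-1].copy()
    v=np.zeros_like(iw[...,0],float); v[:ymax,left:430]=1
    mw=orange(iw)*v
    tcp=np.array(f['tcp']) if 'tcp' in f else None
    g=tcp+[0,0,.019]; yaw=np.deg2rad(float(f['yaw'])); p=np.deg2rad(th)
    o=g-R.from_euler('ZY',[yaw,p]).as_matrix()@np.array([.011,0,.084])
    P,e=fitc([*o,yaw,p],[(cw,mw,v)]); M=R.from_euler('ZY',P[3:]).as_matrix()
    print(P[:3].round(4),'yaw,tilt',np.degrees(P[3:]).round(2),'err',round(e,3),'grasp in caddy',(M.T@(g-P[:3])*1000).round(1))
    Rb=R.from_euler('Z',B['yaw']).as_matrix().T
    for k,q in dict(origin=(0,0,0),bend=(46,0,37),lip=(58,0,27)).items():
        w=Rb@(tofrm(P,q)-[B['x'],B['y'],B['h']])*1000; print(k,'u %.1f y %.1f v %.1f'%(-w[0],w[1],w[2]))
    draw(iw,cw,P,f'pics/wf{n}.png')
if __name__=='__main__': run(sys.argv[1],float(sys.argv[2]),*(int(a) for a in sys.argv[3:]))
E
cat > snap.py <<'E'
import sys
from h import *
n=sys.argv[1]; s=ctrl.get_state(); w=cam('wrist')
im=imaging.read_camera('wrist')[:,:,::-1]; cv2.imwrite(f'pics/wrist_{n}.png',im)
M=R.from_quat(s['tcp_rot']).as_matrix(); yaw=np.degrees(np.arctan2(-M[0,1],M[1,1]))
np.savez(f'f{n}.npz',wK=w[0],wo=w[1],wA=w[2],tcp=s['eef_pos'],yaw=yaw)
print(s['time'],s['eef_pos'],yaw,np.round(s['contact_force'],1))
E
python3 snap.py 15; python3 wf.py 15 27
```

```text
14.7333 [ 0.57650895 -0.18530034  0.2141666 ] 4.549670827665099 [9.6 0.8 2.6]
[ 0.5315 -0.1867  0.1631] yaw,tilt [ 4.78 24.38] err 0.047 grasp in caddy [12.1 -2.3 82.4]
origin u 83.1 y 0.1 v -21.1
bend u 26.0 y 0.2 v -6.4
lip u 19.1 y 0.2 v -20.4
```

```bash
python3 -m creep '[0.08,0,0.05,0, 0.16,0,0.1,0, 0.24,0,0.15,0, 0.32,0,0.2,0, 0.32,0,0.2,0]'; python3 snap.py 16; python3 wf.py 16 16 265
```

```text
time: 15.2
eef_pos: [0.5673, -0.1859, 0.2081]
tcp_rot: [-0.04, 0.999, -0.002, 0.007]
contact_force: [8.6, 1.2, 0.0]
opening: 0.155
15.2 [ 0.56732826 -0.18594983  0.20811857] 4.564575245950124 [8.6 1.2 0. ]
[ 0.5345 -0.1865  0.1514] yaw,tilt [ 4.59 15.82] err 0.041 grasp in caddy [10.8 -2.1 81.8]
origin u 80.0 y 0.1 v -32.8
bend u 25.7 y -0.0 v -9.8
lip u 16.9 y -0.0 v -22.7
```

```bash
python3 -m creep '[0.07,0,0.05,0, 0.14,0,0.1,0, 0.21,0,0.15,0, 0.28,0,0.2,0, 0.28,0,0.2,0]'; python3 snap.py 17; python3 wf.py 17 8 265
```

```text
time: 15.67
eef_pos: [0.5605, -0.1866, 0.2032]
tcp_rot: [-0.04, 0.999, -0.002, 0.007]
contact_force: [9.0, -0.2, -0.2]
opening: 0.156
15.6667 [ 0.56048391 -0.18659615  0.20319211] 4.555483214905413 [ 9.  -0.2 -0.2]
[ 0.5378 -0.1867  0.1424] yaw,tilt [5.07 8.42] err 0.11 grasp in caddy [10.7 -1.9 82.2]
origin u 76.8 y -0.4 v -41.8
bend u 25.9 y -0.0 v -11.9
lip u 15.5 y 0.0 v -23.6
```

Tracking the schedule nicely (8.4° at v ≈ −12). Next: level it.

```bash
python3 -m creep '[0.06,0,0.06,0, 0.12,0,0.12,0, 0.18,0,0.18,0, 0.24,0,0.24,0, 0.24,0,0.24,0]'; python3 snap.py 18; python3 wf.py 18 2 262; python3 look.py 18 scene:270,410,110,220,5
```

```text
time: 16.13
eef_pos: [0.5549, -0.1872, 0.1974]
tcp_rot: [-0.04, 0.999, -0.002, 0.008]
contact_force: [9.6, 1.0, -0.2]
opening: 0.154
16.1333 [ 0.55487439 -0.1871577   0.19737124] 4.550667812757511 [ 9.6  1.  -0.2]
[ 0.5412 -0.1869  0.1335] yaw,tilt [5.09 2.33] err 0.199 grasp in caddy [10.2 -1.5 83.3]
origin u 73.4 y -0.9 v -50.7
bend u 25.9 y -0.5 v -15.6
lip u 14.3 y -0.4 v -26.1
```

View pics/scene_18.png

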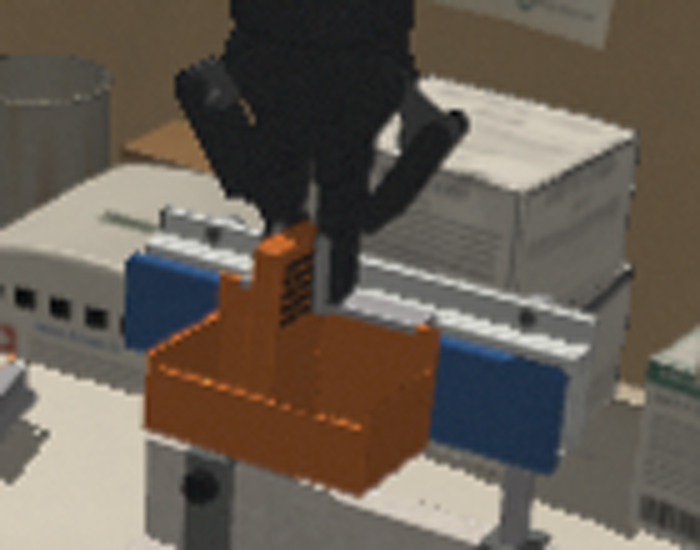

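View pics/wf18.png

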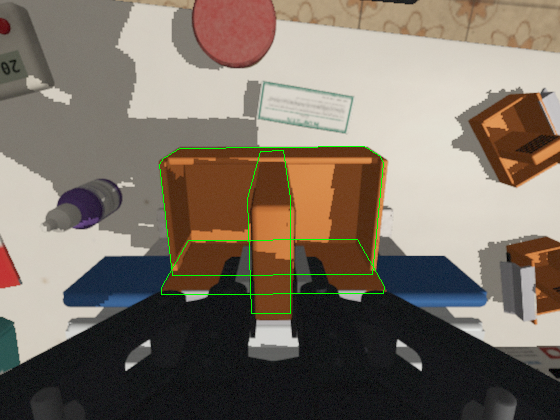

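```bash
python3 -m creep '[0.04,0,0.04,0, 0.08,0,0.08,0, 0.1,0,0.1,0, 0.1,0,0.1,0]'; python3 snap.py 19; python3 wf.py 19 0 262
```

```text
time: 16.57
eef_pos: [0.553, -0.1874, 0.1956]
tcp_rot: [-0.04, 0.999, -0.002, 0.009]
contact_force: [10.3, 1.2, 2.4]
opening: 0.155
16.5667 [ 0.55302451 -0.18736878  0.19560565] 4.537989323289713 [10.3  1.2  2.4]
[ 0.5422 -0.1869  0.1309] yaw,tilt [4.61 1.87] err 0.25 grasp in caddy [ 8.  -1.3 84. ]
origin u 72.4 y -1.0 v -53.3
bend u 25.2 y -1.1 v -17.8
lip u 13.5 y -1.1 v -28.2
```

```bash
python3 -m creep '[0.06,0,0.02,0, 0.06,0,0.02,0, 0,0,0,0, -0.06,0,-0.02,0, -0.06,0,-0.03,0]'; python3 -m creep '[0,0,0,0, 0,0,0,0, 0,0,0,0, 0,0,0,0]' 190; python3 snap.py 20;  python3 wf.py 20 0 262; python3 look.py 20 scene:270,410,110,220,5
```

```text
time: 17.03
eef_pos: [0.5518, -0.1875, 0.195]
tcp_rot: [-0.04, 0.999, -0.002, 0.004]
contact_force: [5.2, -0.8, 4.5]
opening: 0.151
time: 17.37
eef_pos: [0.5479, -0.1859, 0.1903]
tcp_rot: [-0.04, 0.999, 0.001, -0.002]
contact_force: [-0.1, -0.1, -0.2]
opening: 0.253
17.3667 [ 0.54785753 -0.18592923  0.19031945] 4.592258306985358 [-0.1 -0.1 -0.2]
[ 0.5456 -0.1866  0.1279] yaw,tilt [ 4.64 -2.15] err 0.354 grasp in caddy [ 5.3  0.5 81.2]
origin u 69.0 y -1.0 v -56.3
bend u 24.4 y -1.0 v -17.6
lip u 12.0 y -1.0 v -27.1
```

View pics/scene_20.png

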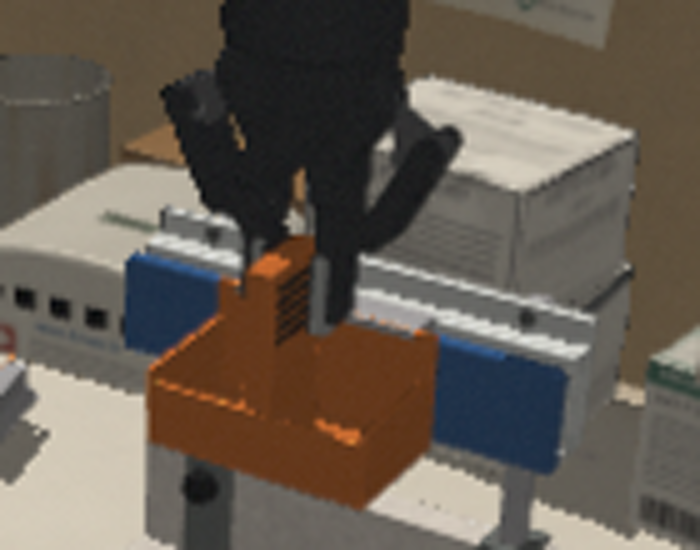

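View pics/wf20.png

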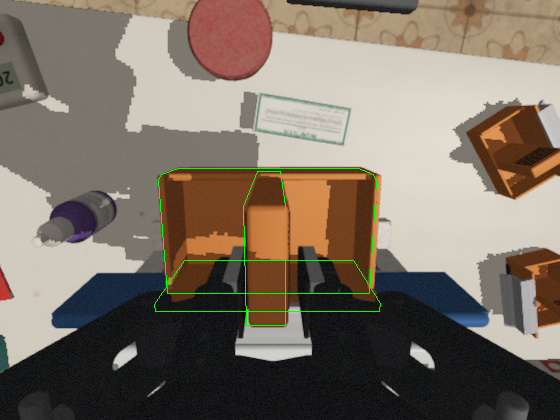

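```bash
python3 -m creep '[0,0,0,0, 0,0,0,0, 0,0,0,0]' 130; python3 -m creep '[0,0,-0.4,0, 0,0,-1,0, 0,0,-1.8,0, 0,0,-2.8,0, 0,0,-3.6,0, 0.5,0,-4.2,0, 1,0.5,-4.6,0, 1.5,1.2,-5,0, 1.8,2,-5,0, 2,2.8,-5,0, 2,3.6,-5,0, 2,4.4,-5,0, 2,5.2,-5,0, 2,6,-5,0, 2,6.4,-5,0, 2,6.4,-5,0]'; python3 snap.py 21; python3 look.py 21 scene:270,410,110,220,5 top:240,400,90,220,5
```

```text
time: 17.72
eef_pos: [0.549, -0.1863, 0.1915]
tcp_rot: [-0.04, 0.999, 0.0, -0.0]
contact_force: [0.7, -0.3, 0.8]
opening: 0.495
time: 19.05
eef_pos: [0.4863, -0.0293, 0.3175]
tcp_rot: [-0.041, 0.999, -0.0, 0.001]
contact_force: [-1.0, -0.2, -0.5]
opening: 0.49
19.05 [ 0.48633629 -0.02933748  0.31746676] 4.747284897205386 [-1.  -0.2 -0.5]
```

View pics/scene_21.png

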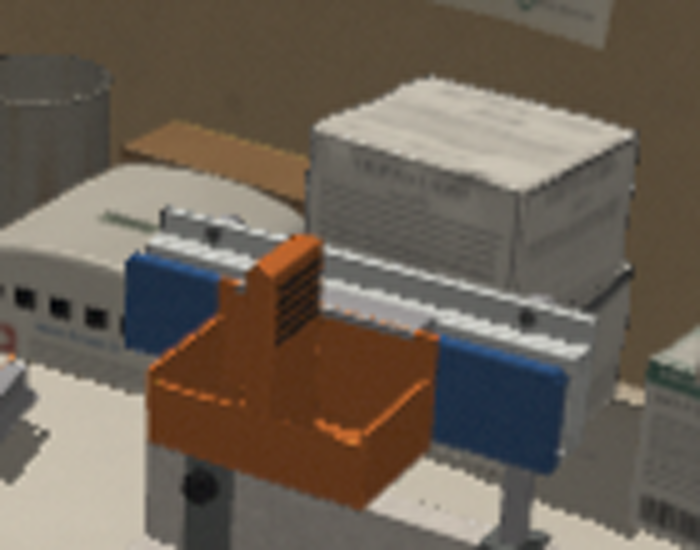

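View pics/wrist_21.png

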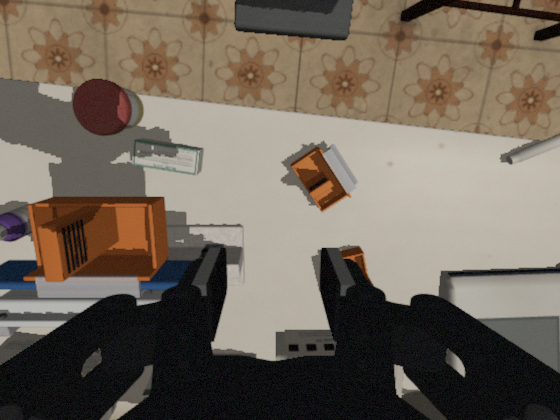

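View pics/top_21.png

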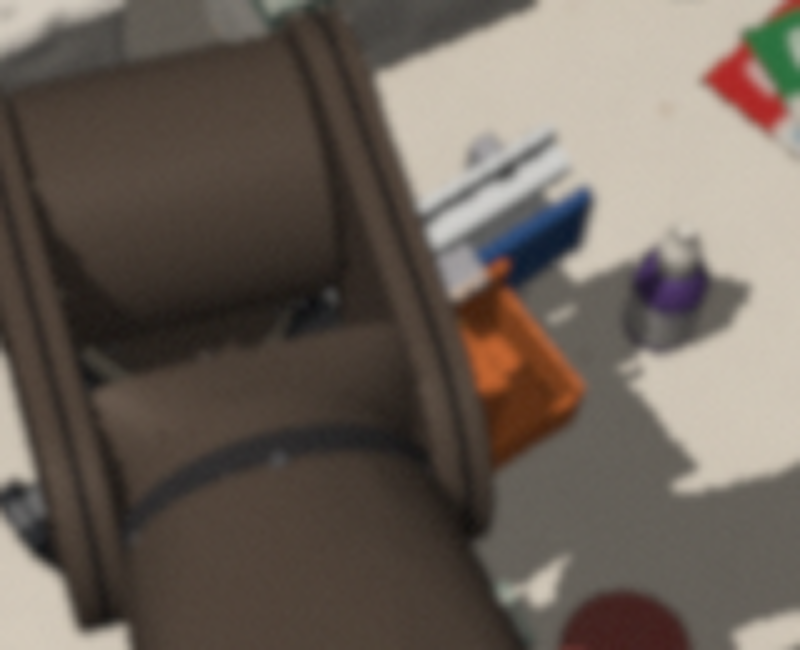

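Run:
```python
from fitc import *
im=imaging.read_camera('scene'); c=cam('scene')
f=np.load('f21.npz'); cw=(f['wK'],f['wo'],f['wA']); iw=cv2.imread('pics/wrist_21.png')[:,:,::-1].copy()
ms=win(orange(im),295,365,150,220); v=np.ones_like(ms)
mw=win(orange(iw),20,180,185,292); vw=np.ones_like(mw)
Rb=R.from_euler('Z',.0819).as_matrix()
o=np.array([.6143,-.18,.1842])+Rb@np.array([-.070,-.001,-.052])
home=np.array([*o,.0819,0])
for nm,obs in (('scene',[(c,ms,v)]),('wrist',[(cw,mw,vw)]),('both',[(c,ms,v),(cw,mw,vw)])):
    P,e=fitc(home,obs); w=Rb.T@(P[:3]-[.6143,-.18,.1842])*1000
    e0=sum((np.abs(hullmask(parts(home),a)-b)*d).sum()/b.sum() for a,b,d in obs)
    print(nm,'u %.1f y %.1f v %.1f'%(-w[0],w[1],w[2]),'yaw,tilt',np.degrees(P[3:]).round(2),round(e,3),'home err',round(e0,3))
draw(im,c,home,'pics/home_s.png',285,140,425,240,5); draw(iw,cw,home,'pics/home_w.png',0,170,200,310,4)
```

```text
scene u 66.5 y 4.3 v -57.7 yaw,tilt [3.45 3.7 ] 0.158 home err 0.19
wrist u 68.0 y -3.2 v -57.6 yaw,tilt [ 6.08 -5.83] 0.131 home err 0.185
both u 69.2 y -0.8 v -53.7 yaw,tilt [ 5.76 -3.93] 0.329 home err 0.375
```

View pics/home_s.png

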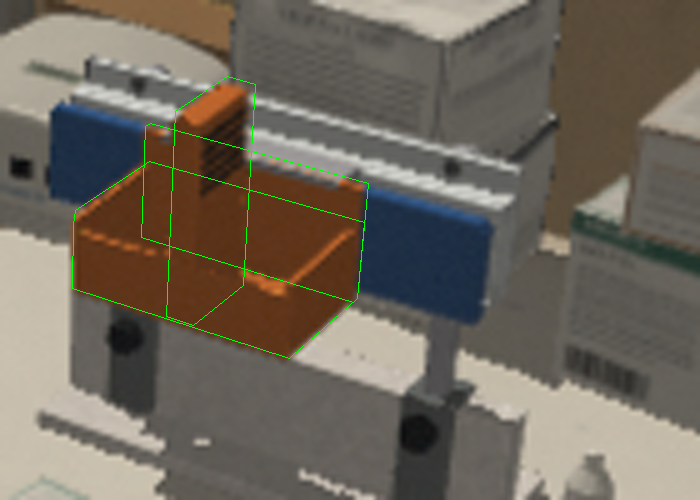

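View pics/home_w.png

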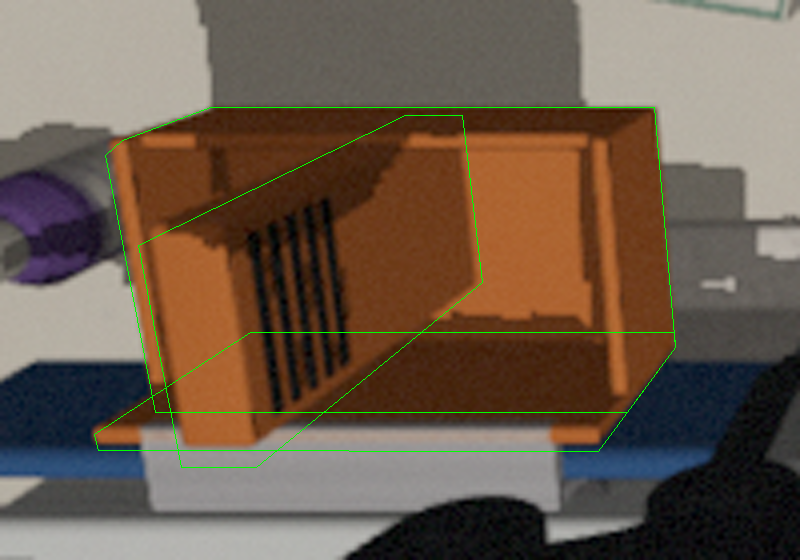

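```bash
python3 -c "
from h import *
delta([.60,-.18,.35],4.65)"
```

```text
t 19.25 pos [ 0.4866 -0.0316  0.3167] yaw 4.55 units [-4.05 -6.28 -1.33] turn -0.02 F [ 0.9  0.  -0.3] op 0.492
```

```bash
python3 -m creep '[-0.3,-0.5,-0.4,0, -0.9,-1.4,-0.9,0, -1.5,-2.4,-1.3,0, -2.1,-3.3,-1.3,0, -2.7,-4.2,-1.3,0, -3.2,-5,-1.3,0, -3.7,-5.8,-1.3,0, -4.05,-6.3,-1.3,0, -4.05,-6.3,-1.3,0, -4.05,-6.3,-1.3,0, -4.05,-6.3,-1.3,0]'; python3 snap.py 22
python3 - <<'E'
from fitc import *
f=np.load('f22.npz'); cw=(f['wK'],f['wo'],f['wA']); iw=cv2.imread('pics/wrist_22.png')[:,:,::-1].copy()
Rb=R.from_euler('Z',.0819).as_matrix()
o=np.array([.6143,-.18,.1842])+Rb@np.array([-.070,-.001,-.052])
home=np.array([*o,.0819,0])
q=proj('',np.vstack(parts(home)),cw); x0,y0=np.maximum(q.min(0).astype(int)-12,0); x1,y1=q.max(0).astype(int)+12
mw=win(orange(iw),x0,x1,y0,y1); vw=np.ones_like(mw); print(x0,x1,y0,y1,mw.sum())
P,e=fitc(home,[(cw,mw,vw)]); w=Rb.T@(P[:3]-[.6143,-.18,.1842])*1000
print('u %.1f y %.1f v %.1f'%(-w[0],w[1],w[2]),np.degrees(P[3:]).round(2),e)
k=min(800/(x1-x0),600/(y1-y0)); k=int(k)
draw(iw,cw,home,'pics/h22.png',x0,y0,x1,y1,k)
E
```

```text
time: 20.17
eef_pos: [0.5995, -0.1798, 0.3488]
tcp_rot: [-0.04, 0.999, 0.0, -0.0]
contact_force: [0.6, -0.1, -0.3]
opening: 0.491
20.1667 [ 0.5995437  -0.17982724  0.34882942] 4.558056090583978 [ 0.6 -0.1 -0.3]
193 341 74 175 6284.0
u 69.3 y 0.0 v -69.6 [ 5.02 -5.49] 0.3354819585377117
```

View pics/h22.png

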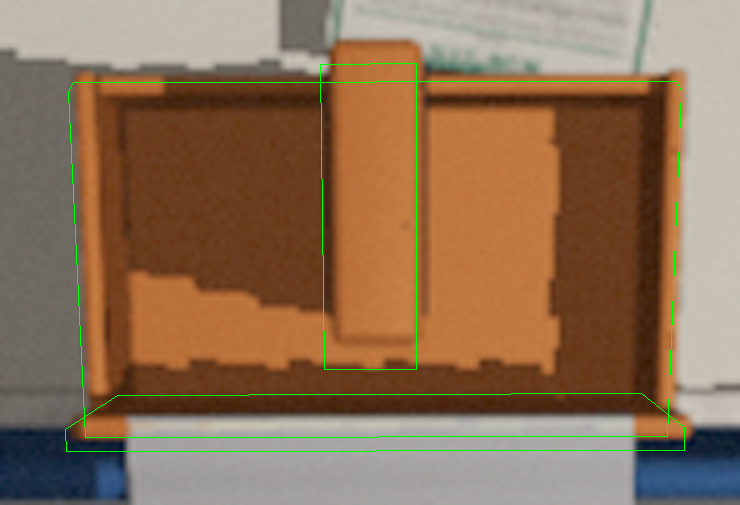

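View pics/wrist_22.png

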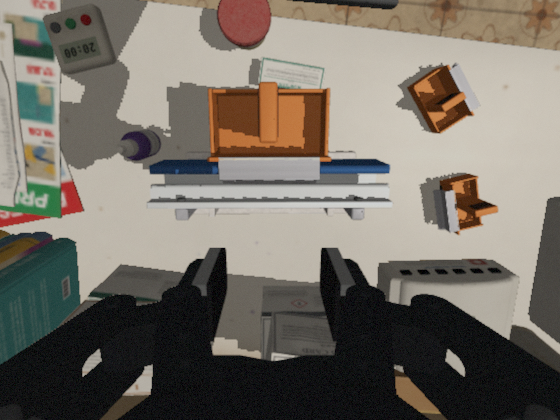

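Run:
```python
from h import *
a=cv2.imread('pics/scene0.png'); im=imaging.read_camera('scene')[:,:,::-1]
for n in ['slide_packet','violet_bottle','red_cup']:
    print(n,[(round(d['p'],2),np.round(d['uv'])) for d in imaging.silhouettes('scene',n)[:2]])
for nm,(x0,x1,y0,y1) in dict(packet_cup=(283,326,236,285),bottle=(388,414,230,275),small=(226,280,172,235)).items():
    print(nm,np.abs(a[y0:y1,x0:x1].astype(int)-im[y0:y1,x0:x1]).mean().round(1))
cv2.imwrite('pics/s23.png',im)
```

```text
slide_packet [(0.48, array([293., 246.]))]
violet_bottle [(0.94, array([402., 255.]))]
red_cup [(0.76, array([311., 262.]))]
packet_cup 6.2
bottle 10.1
small 6.9
```

View pics/s23.png

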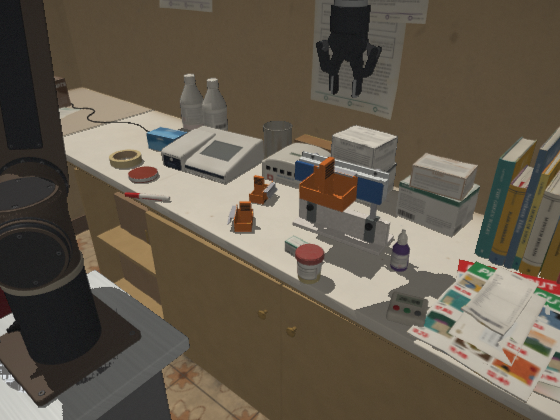

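```bash
python3 -c "
from plant import ctrl
print(ctrl.sign_off())"
```

```text
the job is handed in; nothing more can be done
None
```

The orange caddy is hanging on the cleat rail, released, with the gripper clear above it. I handed the job in after about 20 s of robot time.

- **Which caddy:** I used the large caddy (scene picture about 199, 200), because only it fits 64 × 110 mm. The two smaller ones were left alone.
- **Tipping:** The moves cannot pitch the tool. I held the grip at 20 N and dragged the caddy on its back edge along the bench, which turned it front up in the pads to about 40.5°. I then gripped at 70 N to carry it.
- **Going on:** On the first descent the lip touched the nose. The measured force was about 13 N above the caddy's weight. I backed off, moved about 2.5 mm towards the robot, and it went down freely. I then swung it level at 20 N grip, with the bend sinking about as specified. Measured forces stayed at roughly 10 N sideways or less.
- **Last checks:**
  - **Home position:** With the level home pose drawn over the scene picture, the tray lined up closely. The grip top sat a few pixels off, in line with the lean below. At release the arm reading put the underside at about v −53.7, against −52 for home.
  - **Centring:** It is within about 1 mm of the middle of the rail.
  - **Other things:** The packet, bottle and cup show within about 3 pixels of where they were at the start.
- **Disagreements:**
  - **Lean:** In the final wrist view it leans about 2° front down. That matches the play between its feet and the strip, so I take it as its natural rest rather than a poor seat.
  - **Automatic fits:** The free pose fits of the hung caddy scattered too much to rely on, with tilt from −6° to +4° and height from v −54 to −70. I judged it from the overlays, the arm reading and edges read off by eye.

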